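Rebuild the vacuum filter holder after washing

TASK

The washed parts of the vacuum filter holder lie in the shallow grey tray. Build up its filter bed in the stepped bore of the holder: first the small support grid down in the pocket at the bottom, on it the solid sintered disc (brittle glass: set it down on its seat, do not drop it), and last the flat sealing ring on top, every part lying level and fully home. Do not knock over the clear funnel or the white bottle that stand behind.

Things in the scene. Friction and masses are not known exactly. Their poses are not given: they have to be found in the camera images.
- holder: Round steel filter holder screwed to the bench, upright, fixed. Origin: centre of its underside, on the bore's axis; z up. Foot flange 104 mm across, 8 mm high; body 80 mm across; open rim 50 mm above the bench. A small hose barb sticks out at its own +x side, to 60 mm from the axis, 15 mm up. Seated parts have their undersides at z = 22 (grid), 34 (disc) and 44 mm (ring).
- shoulder (a point): On the holder's bore axis, at the level of its flat shoulder, 34 mm above the bench. Above it the upper bore, 59 mm across, with a 3.5 mm chamfer at the rim 50 mm above the bench. In the shoulder a pocket 46.4 mm across, 2 mm chamfer at its mouth. Axes as the holder's.
- pocket_floor (a point): On the holder's bore axis, on the floor of the pocket, 22 mm above the bench, 12 mm below the shoulder. The seated grid is flush with the shoulder; the seated disc rests on both; the ring then stands 4 mm above the rim. Axes as the holder's.
- cutout (a point): Middle of the cut-out in the holder's wall on its own +y side, 35 mm from the bore's axis, at shoulder level. A like cut-out is opposite (-y). Both are open from the rim down to the shoulder and out to the side, 39 mm wide at the bore, 53 mm at the outside: fingers that close along the holder's y axis can go down in them to 34 mm above the bench.
- support_grid: Support grid: steel ring 44 mm outside diameter, 12 mm high, with a square grid of thin bars across its top; 70 g. Origin: centre of its underside, z up. Lies in the tray, grid side up. The smallest across of the three parts.
- sinter_disc: Sintered glass filter disc: solid white disc without a hole, 56 mm diameter, 10 mm thick; 50 g, brittle. Origin: centre of its underside, z up. Lies flat in the tray.
- seal_ring: Sealing ring: flat white plastic ring, 56 mm outside and 40 mm inside diameter, 10 mm thick; 40 g. Origin: centre of its underside, z up. Lies flat in the tray.
- tray: Shallow dark grey plastic tray, fixed, 240 mm (its x) by 260 mm (its y), walls 13 mm high, floor 3 mm above the bench. Origin: centre of its underside, z up. The three parts lie in it, in any order, their centres about 115 mm apart and at least 54 mm from the walls.
- funnel: Clear plastic funnel of the holder, 80 mm across, 90 mm high, stood upright behind the work. Origin: centre of its underside, z up. Loose; leave standing.
- white_bottle: White reagent bottle with a white cap, 66 mm across, 130 mm high, stood upright behind the work. Origin: centre of its underside, z up. Loose; leave standing.
There are look-alikes about, which are no part of the job. Of the things shaped like the holder, the steel one is meant.

How it is judged:
At the end, for the whole second after the job is handed in: Grid on the pocket floor, disc on the shoulder above it, ring on the disc: undersides 22, 34 and 44 mm above the bench (within 1.7 mm for the grid, 2 mm for disc and ring), off the bore axis by under 2.5, 3.2 and 3.2 mm, disc and ring level within 0.06 rad, ring at rest (horizontal distance between support_grid and holder below 0.0025 m and z of support_grid in the frame of holder between 0.0203 and 0.0237 m and horizontal distance between each of sinter_disc, seal_ring and holder below 0.0032 m and z of sinter_disc in the frame of holder between 0.032 and 0.036 m and angle between each of sinter_disc, seal_ring's own z axis and vertical below 0.06 rad and z of seal_ring in the frame of holder between 0.042 and 0.046 m and linear speed of seal_ring below 0.01 m/s); the robot touches nothing.
It fails at once if the sintered disc is dropped into the holder (falls more than about 13 mm, faster than 0.5 m/s, over the bore) (horizontal distance between sinter_disc and holder below 0.04 m and z of sinter_disc in the frame of holder below 0.06 m and linear speed of sinter_disc above 0.5 m/s).
It fails at once if the clear funnel is knocked over (angle between funnel's own z axis and vertical above 0.5 rad).
It fails at once if the white bottle is knocked over (angle between white_bottle's own z axis and vertical above 0.5 rad).
It also fails if it takes over 61 s, if anything falls off the work surface, if the arm or the gripper's body presses on something with over 40 N, if the wrist force passes 120 N, or if a joint passes its speed limit or range.

ROBOT

A 6-joint arm with a two-finger parallel gripper is mounted at the origin on a cart in front of the work surface, level with it; the furniture and walls round the work are solid. World frame = base frame: x ahead of the robot, y to its left, z up, the work surface at z = 0. Lengths are in m, angles in rad, forces in N, time in s.
With the tool pointing down it reaches from about 0.35 to 0.925 m from the base axis. Payload 6.4 kg.
Tool frame: the origin (TCP) lies on the centre line of the jaws, within the pads' length; the fingertips stand 11 mm ahead of it and the grasp point (between the pads) lies 8 mm behind it (robot.tip_extent is the distance from the TCP to the fingertips, in m); z points along the fingers, y is the direction in which the jaws open and shut (so a half turn about z gives the same grasp; the last joint's range is limited). The gripper opens to 85 mm and grips with 20 to 120 N. Pads are 22 mm wide; open, the fingers measure 114 mm over their backs; the gripper's body (76 mm by 85 mm) begins 54 mm behind the grasp point. The pads swing forward as they close: fully open they stand 13 mm farther back than shut.
Start: joints at [1.091, 0.245, 1.558, -0, 1.339, -0.174], TCP at [0.196, 0.62, 0.242] pointing down, gripper open.
Joint ranges: [-3.13, 3.13], [-1.02, 2.26], [0.13, 2.54], [-0.95, 4.09], [0.21, 2.88], [-2.74, 2.74]. Speed limits (rad/s): [2.57, 2.57, 3.14, 3.14, 3.14, 3.14].

INTERFACE

Orientations are given as a rotation vector (axis times angle).
In Python, from workcell import robot gives the robot as it stands. The module is installed in compiled form; this text tells all that it offers.
- The arm moves only by the tool send_rows, never from a script. Its argument "steps" is a list of rows, each a list of 7 numbers: the shift along the tool's x, y, z in mm, then the turn, a rotation vector about the tool's x, y, z in degrees, then the finger opening in mm, from 0 to 85.4. In form: [[dx, dy, dz, rx, ry, rz, grip], ...]. A call has exactly 8 rows; each row is the pose to reach, as a shift and turn from the pose measured when the call began, along the tool's axes at that moment; what a row does not reach only later rows make up. A row lasts 1/12 s, in which the tool goes at most 41.7 mm and 7.16 degrees, less where a joint would pass 70% of its speed; a pose out of reach is approached as far as the arm can. A call with a gripper value outside its range is refused whole. The fingers move at their own pace and stop on an object; "newtons" is the grip in N (left out, the last holds). Time passes only in rows, so rows that repeat a pose let the fingers close, or fill a call up. It gives the time, the measured TCP pose, the force and the opening at its end, in the units of the state.
- robot.get_obs(): the state, without advancing time (a new reading comes with each control period).
- robot.camera(name): name is "side" or "top" or "wrist"; returns a dict with "image" (480x640x3 uint8, red, green, blue), "fx", "fy", "cx", "cy" (pixels), "origin" and "orientation" of the camera in the world; the wrist camera has in their place "hand_eye" (4x4, takes a point from camera to tool coordinates, whose origin is the TCP and whose axes are the flange's). Camera axes: x right, y down, z forward; pixel columns grow to the right and rows downward; lengths in m; the calibration is good to about 2 mm. A picture is of the moment at which its call begins: read the wrist's pose just before it. There is no depth.
- robot.finish_job(): hands the job in, once; it reports no verdict.
The state is a dict: "t": time; "joint_pos": joint angles; "qd": joint speeds; "tau": joint torques, N m; "tcp_pos": TCP position; "eef_rot": TCP orientation; "wrist_force": force on the tool from outside, world axes, zero at the start; "ft_torque": the same for the moment, N m; "gripper_width": finger opening in m.
Only numpy, scipy, OpenCV 4.12 (cv2) and the standard library are available. Lean on these libraries where they do the work, as an engineer would, in place of code of your own. Each camera call takes 0.05 s, during which the arm holds its last target.

## Working session

There is one attempt and no reset: what is moved stays moved. The work goes in short steps, Python scripts to look and compute and a tool call to move; the robot and the scene stay as the last step left them, time stands still between calls to the robot, and variables do not carry over. Pictures are saved under pics/ and viewed, and the job is handed in when it is done.

Besides the shell and the picture viewer there is one more tool, called after "Request:" in YAML: its name, and indented under it one key for each argument. send_rows: Moves the arm, as the interface text tells. Its arguments: {"type":"object","properties":{"steps":{"type":"array"},"newtons":{"type":"number"}},"required":["steps"]}

```bash
mkdir -p pics; python3 - <<'E'
from workcell import robot
import cv2,json,numpy as np
o=robot.get_obs();print(o)
for n in ["top","side","wrist"]:
    c=robot.camera(n);cv2.imwrite(f"pics/{n}0.png",c["image"][:,:,::-1])
    print({k:v for k,v in c.items() if k!="image"})
print(robot.tip_extent)
E
```

```text
{'t': 0.0, 'joint_pos': array([ 1.09089571e+00,  2.45809386e-01,  1.55906002e+00, -3.67151967e-05,
        1.33872049e+00, -1.74068271e-01]), 'qd': array([ 0.00129212, -0.00224333,  0.00056261,  0.00196725,  0.00155591,
        0.00036692]), 'tau': array([-4.67122140e-05, -4.29512715e+01, -3.26126719e+01, -1.96523379e-04,
        5.41070403e-03, -9.49376727e-06]), 'tcp_pos': array([0.19542595, 0.61933652, 0.24115858]), 'eef_rot': array([-4.78424344e-01, -3.10433373e+00,  2.98848397e-03]), 'wrist_force': array([ 0.89756031, -0.2139774 ,  0.74949032]), 'ft_torque': array([0.01563162, 0.0224137 , 0.03423817]), 'gripper_width': 0.08540362898791526}
{'fx': 619.324059383511, 'fy': 619.324059383511, 'cx': 324.3674599721752, 'cy': 237.3553051111355, 'origin': array([0.34579107, 0.04228266, 1.38168214]), 'orientation': array([-2.15617627,  2.12035116, -0.14828355])}
{'fx': 536.7200541586401, 'fy': 536.7200541586401, 'cx': 317.91990969039847, 'cy': 236.07196825770006, 'origin': array([0.47044091, 0.88249215, 0.71364537]), 'orientation': array([-0.10960377,  2.77564985, -1.34779116])}
{'fx': 394.26480052651584, 'fy': 394.26480052651584, 'cx': 316.2279401185619, 'cy': 245.13305013269607, 'hand_eye': array([[-1.86570036e-04, -9.44626428e-01, -3.28147646e-01,
         8.51831227e-02],
       [ 9.99999608e-01, -4.60428204e-04,  7.56862619e-04,
         4.46416968e-04],
       [-8.66040863e-04, -3.28147376e-01,  9.44626143e-01,
        -1.32375158e-01],
       [ 0.00000000e+00,  0.00000000e+00,  0.00000000e+00,
         1.00000000e+00]])}
0.011
```

View pics/top0.png

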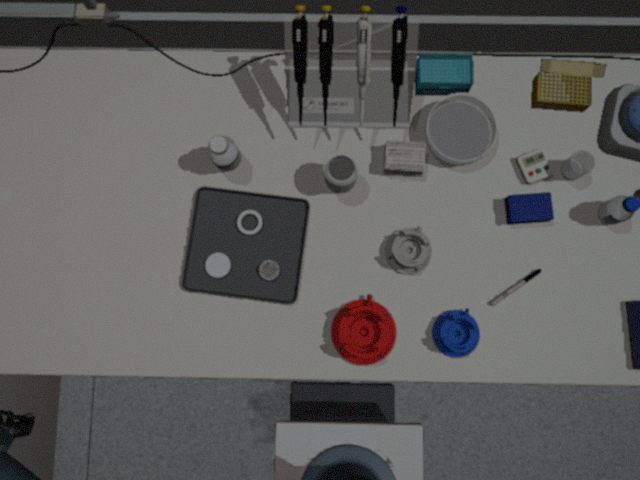

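View pics/side0.png

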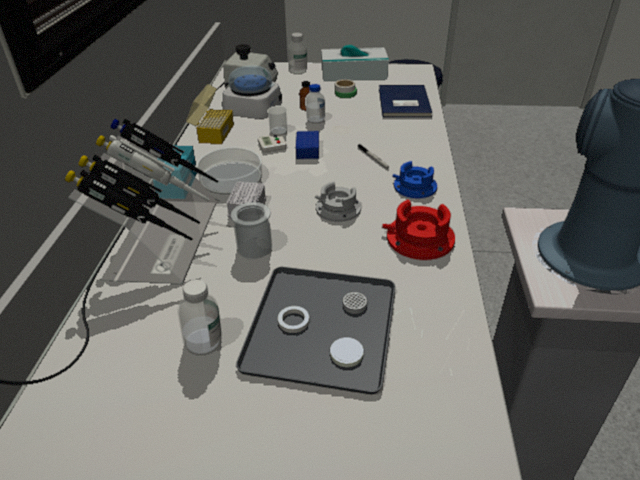

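View pics/wrist0.png

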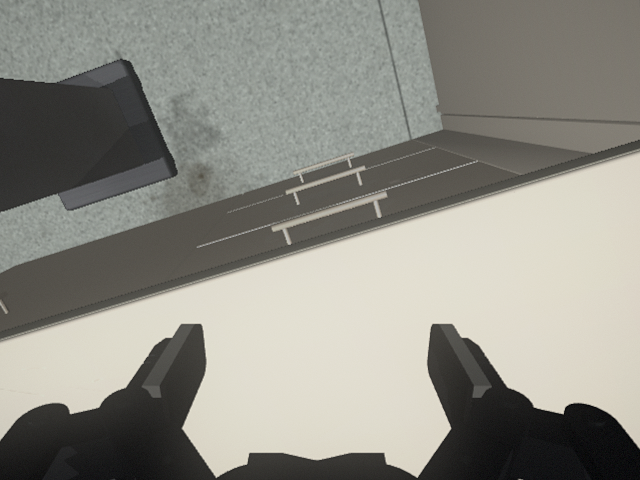

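The top view shows the tray with the ring at about (249,222), the disc at (218,265) and the grid at (269,270). The steel holder is near (409,250), and the red and blue ones are look-alikes. The funnel is near (340,172) and the bottle near (222,150). Next I'll zoom in and measure.

```bash
cat > h.py <<'E'
import numpy as np,cv2
from scipy.spatial.transform import Rotation as R
from workcell import robot
def ray(c,uv,T=None):
    d=np.array([(uv[0]-c["cx"])/c["fx"],(uv[1]-c["cy"])/c["fy"],1.])
    if T is None: return np.array(c["origin"]),R.from_rotvec(c["orientation"]).as_matrix()@d
    M=T@c["hand_eye"]; return M[:3,3],M[:3,:3]@d
def onz(c,uv,z,T=None):
    o,d=ray(c,uv,T); return o+d*(z-o[2])/d[2]
def proj(c,P,T=None):
    if T is None: o=np.array(c["origin"]);Rm=R.from_rotvec(c["orientation"]).as_matrix()
    else: M=T@c["hand_eye"];o=M[:3,3];Rm=M[:3,:3]
    q=Rm.T@(np.array(P)-o); return np.array([c["fx"]*q[0]/q[2]+c["cx"],c["fy"]*q[1]/q[2]+c["cy"]])
def tool(o):
    T=np.eye(4);T[:3,:3]=R.from_rotvec(o["eef_rot"]).as_matrix();T[:3,3]=o["tcp_pos"];return T
def totool(o,P): # world point -> shift in tool axes mm
    T=tool(o);return (T[:3,:3].T@(np.array(P)-T[:3,3]))*1000
E
python3 - <<'E'
from h import *
c=robot.camera("top");im=c["image"]
z=cv2.resize(im[190:300,180:440],None,fx=3,fy=3,interpolation=cv2.INTER_CUBIC);cv2.imwrite("pics/topz.png",z[:,:,::-1])
s=robot.camera("side");z=cv2.resize(s["image"][170:390,230:400],None,fx=2.7,fy=2.7,interpolation=cv2.INTER_CUBIC);cv2.imwrite("pics/sidez.png",z[:,:,::-1])
for n,uv,h in [("ring",(249,222),.013),("disc",(218,265),.013),("grid",(269,270),.015),("holder",(409,250),.05)]:
    print(n,onz(c,uv,h))
for n,uv,h in [("ring",(293,320),.013),("disc",(347,351),.013),("grid",(355,303),.015)]:
    print(n,onz(s,uv,h))
# contours of bright in tray
g=cv2.cvtColor(im,cv2.COLOR_RGB2GRAY)
print(g[265,218],g[222,240],g[270,269],g[240,220],g[250,409],g[235,409])
cs,_=cv2.findContours((g[195:295,190:300]>110).astype(np.uint8),cv2.RETR_EXTERNAL,cv2.CHAIN_APPROX_NONE)
for k in cs:
    if cv2.contourArea(k)>60: (x,y),r=cv2.minEnclosingCircle(k);print(x+190,y+195,r,onz(c,(x+190,y+195),.013))
E
```

```text
ring [0.58438202 0.2295636  0.013     ]
disc [0.4862578  0.29512338 0.013     ]
grid [0.4767893  0.18105795 0.015     ]
holder [ 0.52187809 -0.12450579  0.05      ]
ring [0.5836284  0.23671083 0.013     ]
disc [0.4855623  0.29930865 0.013     ]
grid [0.47602778 0.189148   0.015     ]
129 113 74 56 96 60
217.47058868408203 264.52941131591797 12.062508583068848 [0.4872893  0.29634832 0.013     ]
249.22514724731445 221.8391819000244 11.971579551696777 [0.58475656 0.22907033 0.013     ]
```

View pics/topz.png

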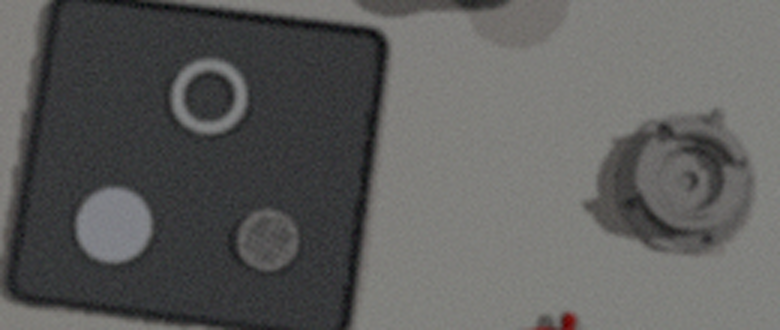

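View pics/sidez.png

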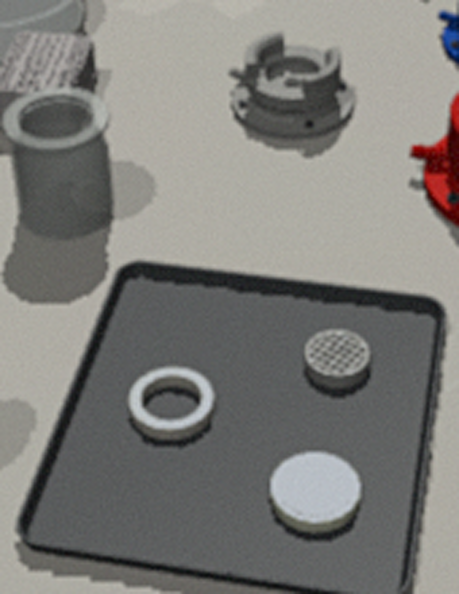

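```bash
python3 - <<'E'
from h import *
o=robot.get_obs();print(o["t"],tool(o).round(3));
for P in [(.50,.235,.2),(.477,.185,.2)]: print(totool(o,P))
s=robot.camera("side");c=robot.camera("top")
g=cv2.cvtColor(s["image"],cv2.COLOR_RGB2GRAY)
cs,_=cv2.findContours((g[275:380,255:385]>120).astype(np.uint8),cv2.RETR_EXTERNAL,cv2.CHAIN_APPROX_NONE)
for k in cs:
    if cv2.contourArea(k)>100: (x,y,w,h)=cv2.boundingRect(k);print(x+255,y+275,w,h,onz(s,(x+w/2+255,y+h/2+275),.010))
t=(180+720/3,190+112/3);b=onz(c,t,.015);h=onz(c,(180+690/3,190+182/3),.03);print(b,h,np.degrees(np.arctan2(*(b-h)[[1,0]])))
print("funnel,bottle",onz(c,(340,170),.09),onz(c,(219,145),.13))
E
```

```text
0.25 [[-0.954  0.301 -0.     0.196]
 [ 0.301  0.954 -0.001  0.62 ]
 [ 0.    -0.001 -1.     0.242]
 [ 0.     0.     0.     1.   ]]
[-406.11112191 -275.08243181   41.93026229]
[-399.23119255 -329.68704455   41.98355105]
330 337 34 27 [0.48567469 0.29575194 0.01      ]
277 306 32 24 [0.58470797 0.22917316 0.01      ]
343 292 24 17 [0.47628131 0.17776736 0.01      ]
255 275 16 40 [0.64786175 0.17532668 0.01      ]
[ 0.5779624  -0.15357172  0.015     ] [ 0.52308114 -0.12920041  0.03      ] -23.944732904662498
funnel,bottle [0.68716136 0.02773101 0.09      ] [0.72667052 0.28231941 0.13      ]
```

Request:
send_rows:
  steps:
    - [-31,-25,3,0,0,1,85]
    - [-62,-51,6,0,0,2,85]
    - [-93,-76,9,0,0,3,85]
    - [-124,-102,12,0,0,4,85]
    - [-155,-127,15,0,0,5,85]
    - [-186,-153,18,0,0,6,85]
    - [-217,-178,21,0,0,6.5,85]
    - [-248,-204,24,0,0,6.5,85]
  newtons: 40

```text
t: 1.02
tcp_pos: [0.3714, 0.3489, 0.2183]
eef_rot: [0.654, 3.072, 0.0]
wrist_force: [0.1, 0.8, 0.4]
gripper_width: 0.0848
```

```bash
python3 - <<'E'
from h import *
o=robot.get_obs();print(o["t"],o["tcp_pos"],tool(o)[:2,1],totool(o,(.477,.179,.2)))
E
```

```text
1.0167 [0.37140425 0.3489415  0.21827167] [0.40701086 0.91342328] [-165.6135512  -112.25480524   18.31502627]
```

Request:
send_rows:
  steps:
    - [-33,-22,4,0,0,0,85]
    - [-66,-44,8,0,0,0,85]
    - [-99,-66,12,0,0,0,85]
    - [-132,-88,16,0,0,0,85]
    - [-160,-108,18,0,0,0,80]
    - [-165.6,-112.3,18.3,0,0,0,75]
    - [-165.6,-112.3,18.3,0,0,0,70]
    - [-165.6,-112.3,18.3,0,0,0,66]

```text
t: 1.68
tcp_pos: [0.4768, 0.1792, 0.2]
eef_rot: [0.655, 3.073, 0.001]
wrist_force: [-0.6, 0.3, 0.2]
gripper_width: 0.0659
```

```bash
python3 - <<'E'
from h import *
o=robot.get_obs();c=robot.camera("wrist");print(o["t"],o["tcp_pos"],o["gripper_width"]);cv2.imwrite("pics/w1.png",c["image"][:,:,::-1]);np.savez("w1.npz",T=tool(o))
for P in [(.477,.179,.015),(.4865,.296,.013),(.5847,.229,.013)]: print(proj(c,P,tool(o)))
E
```

```text
1.6833 [0.47675501 0.1791854  0.19997322] 0.06591367599284197
[315.26304599 217.11969263]
[452.88153194 169.432054  ]
[414.70264932 300.20613474]
```

View pics/w1.png

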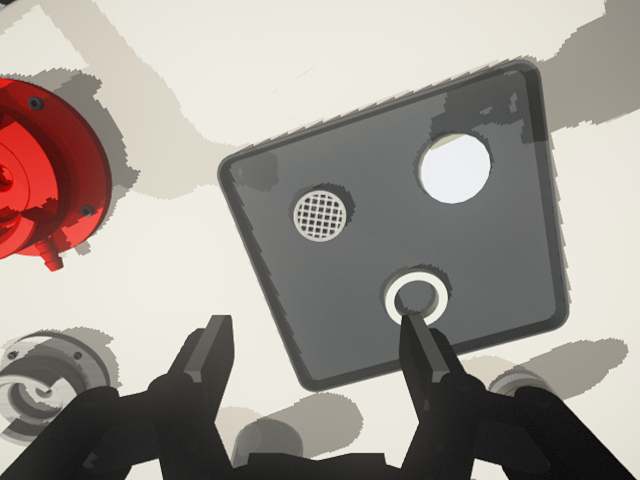

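The wrist view shows the grid at about (320,215), the disc at (454,168) and the ring at (417,297), all within a few pixels of the prediction. I'll refine the centres.

```bash
python3 - <<'E'
from h import *
im=cv2.imread("pics/w1.png");T=np.load("w1.npz")["T"];c=robot.camera("wrist")
g=cv2.cvtColor(im,cv2.COLOR_BGR2GRAY)
for n,(x0,x1,y0,y1),th,z in [("grid",(285,355,185,250),150,.015),("disc",(405,505,125,215),215,.013),("ring",(375,458,260,335),170,.013)]:
    m=(g[y0:y1,x0:x1]>th).astype(np.uint8)
    k=max(cv2.findContours(cv2.morphologyEx(m,cv2.MORPH_CLOSE,np.ones((7,7))) if n=="grid" else m,cv2.RETR_EXTERNAL,cv2.CHAIN_APPROX_NONE)[0],key=cv2.contourArea)
    k=cv2.convexHull(k);e=cv2.fitEllipse(k);u=np.array(e[0])+(x0,y0);P=onz(c,u,z,T)
    d=np.linalg.norm(onz(c,u+[e[1][0]/2,0],z,T)-P)*2
    print(n,u,e[1],P,d)
o=robot.get_obs()
E
```

```text
grid [319.37727356 215.69646835] (50.882728576660156, 52.41154098510742) [0.47728135 0.18261861 0.015     ] 0.04226431738045349
disc [455.0683136  168.47230911] (64.0173110961914, 72.35028076171875) [0.48648423 0.29783801 0.013     ] 0.05147141882731476
ring [416.10667038 299.36597061] (54.60679244995117, 62.778934478759766) [0.58442123 0.23043546 0.013     ] 0.04921055362355817
```

```bash
python3 - <<'E'
from h import *
c=robot.camera("wrist");H=c["hand_eye"]
for w,l,r in [(.0854,(205,325),(430,325)),(.0659,(233,317),(401,317))]:
    for uv,s in [(l,-1),(r,1)]:
        d=H[:3,:3]@np.array([(uv[0]-c["cx"])/c["fx"],(uv[1]-c["cy"])/c["fy"],1]);k=(s*w/2-H[1,3])/d[1];print(w,(H[:3,3]+k*d)*1000)
o=robot.get_obs();print(totool(o,(.477,.182,.021)),o["t"])
E
```

```text
0.0854 [  5.70611197 -42.7          2.13036181]
0.0854 [ 9.24852814 42.7        -3.95863697]
0.0659 [  5.96361062 -32.95         7.87404762]
0.0659 [ 9.7177284  32.95        1.15575277]
[1.03184906e-01 1.83374902e+00 1.79041326e+02] 1.8333
```

Request:
send_rows:
  steps:
    - [0,2,35,0,0,0,62]
    - [0,2,72,0,0,0,60]
    - [0,2,109,0,0,0,58]
    - [0,2,145,0,0,0,56]
    - [0,2,170,0,0,0,56]
    - [0,2,183,0,0,0,56]
    - [0,2,183,0,0,0,56]
    - [0,2,183,0,0,0,50]

```text
t: 2.5
tcp_pos: [0.4765, 0.183, 0.0168]
eef_rot: [-0.648, -3.073, -0.0]
wrist_force: [0.2, -0.1, 0.9]
gripper_width: 0.0501
```

```bash
python3 - <<'E'
from h import *
o=robot.get_obs();c=robot.camera("wrist");print(o["t"],o["tcp_pos"],o["gripper_width"]);cv2.imwrite("pics/w2.png",c["image"][:,:,::-1])
print(proj(c,(.477,.182,.015),tool(o)))
E
```

```text
2.5 [0.47648819 0.18301077 0.016841  ] 0.050068724934768674
[313.14077105 340.02093181]
```

View pics/w2.png

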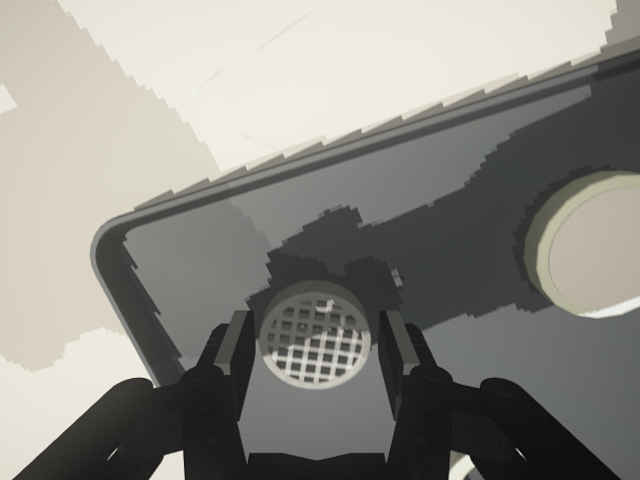

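The grid sits centred between the pads at about (315,337). The tips are at z≈10–11 mm, so they take the grid's top 4–5 mm. Closing now.

Request:
send_rows:
  steps:
    - [0,0,0,0,0,0,40]
    - [0,0,0,0,0,0,40]
    - [0,0,0,0,0,0,40]
    - [0,0,-5,0,0,0,40]
    - [0,0,-30,0,0,0,40]
    - [0,0,-65,0,0,0,40]
    - [0,0,-95,0,0,0,40]
    - [0,0,-105,0,0,0,40]

```text
t: 3.22
tcp_pos: [0.4803, 0.1834, 0.1284]
eef_rot: [0.646, 3.064, 0.006]
wrist_force: [0.4, -0.7, -0.1]
gripper_width: 0.0417
```

```bash
python3 - <<'E'
from h import *
o=robot.get_obs();print(o["tcp_pos"],o["gripper_width"])
print(totool(o,(.522,-.124,.17)))
print(totool(o,(.48,0,.19)))
E
```

```text
[0.48025409 0.18338454 0.12835582] 0.04169333550414545
[-162.66779873 -264.11799498  -41.75024909]
[ -74.35653813 -167.5139908   -61.96874624]
```

```bash
python3 - <<'E'
from h import *
o=robot.get_obs();c=robot.camera("wrist");print(o["t"],o["tcp_pos"],o["gripper_width"],o["wrist_force"]);cv2.imwrite("pics/w3.png",c["image"][:,:,::-1])
E
```

```text
3.2167 [0.48025409 0.18338454 0.12835582] 0.04169333550414545 [ 0.3821762  -0.6819302  -0.06538353]
```

View pics/w3.png

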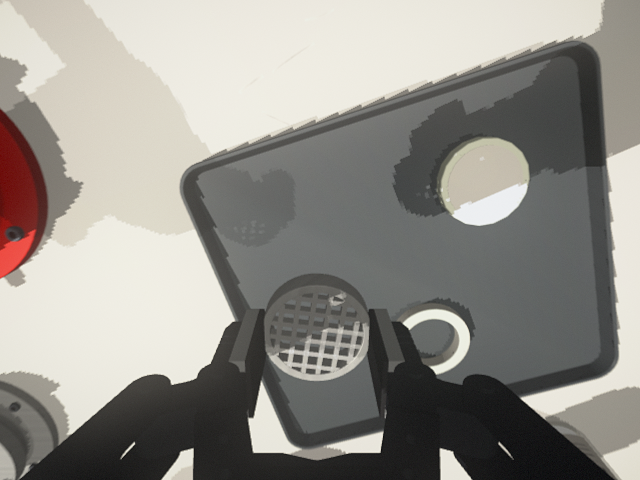

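Request:
send_rows:
  steps:
    - [-10,-14,-15,0,0,0,40]
    - [-30,-42,-40,0,0,0,40]
    - [-52,-73,-60,0,0,0,40]
    - [-74,-104,-72,0,0,0,40]
    - [-96,-136,-72,0,0,0,40]
    - [-118,-167,-72,0,0,0,40]
    - [-140,-198,-72,0,0,0,40]
    - [-160,-226,-72,0,0,0,40]

```text
t: 3.93
tcp_pos: [0.5342, -0.0901, 0.1991]
eef_rot: [0.648, 3.065, 0.007]
wrist_force: [0.3, 0.7, -0.9]
gripper_width: 0.0412
```

Request:
send_rows:
  steps:
    - [-20,-28,0,0,0,0,40]
    - [-27,-38,0,0,0,0,40]
    - [-27,-38,0,0,0,0,40]
    - [-27,-38,0,0,0,0,40]
    - [-27,-38,0,0,0,0,40]
    - [-27,-38,0,0,0,0,40]
    - [-27,-38,0,0,0,0,40]
    - [-27,-38,0,0,0,0,40]

```text
t: 4.6
tcp_pos: [0.5434, -0.1348, 0.199]
eef_rot: [0.646, 3.066, 0.007]
wrist_force: [-0.3, -0.2, -0.9]
gripper_width: 0.0413
```

```bash
python3 - <<'E'
from h import *
o=robot.get_obs();c=robot.camera("wrist");s=robot.camera("side");print(o["t"],o["tcp_pos"],o["gripper_width"]);cv2.imwrite("pics/w4.png",c["image"][:,:,::-1]);np.savez("w4.npz",T=tool(o))
print(proj(c,(.522,-.124,.05),tool(o)))
u=proj(s,o["tcp_pos"]).astype(int);print(u);z=cv2.resize(s["image"][max(0,u[1]-80):u[1]+80,u[0]-100:u[0]+100],None,fx=4,fy=3.6);cv2.imwrite("pics/s4.png",z[:,:,::-1])
E
```

```text
4.6 [ 0.54342229 -0.13475633  0.19902157] 0.04125432305023453
[315.76257276 196.20091822]
[330 127]
```

View pics/w4.png

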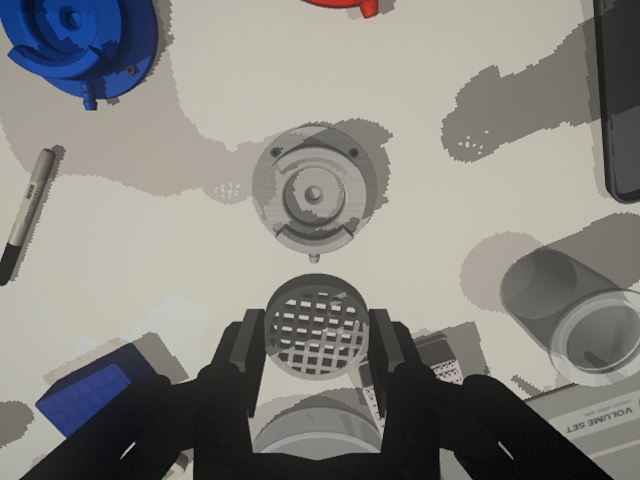

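View pics/s4.png

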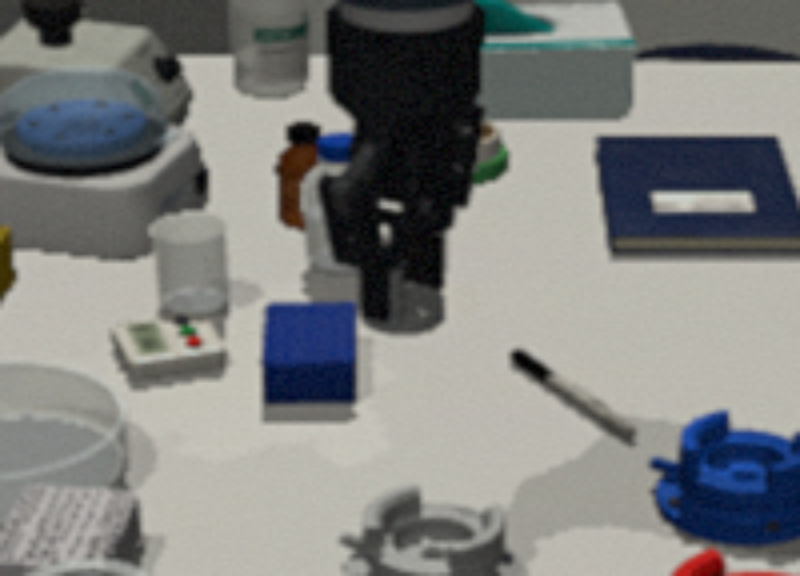

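```bash
python3 - <<'E'
from h import *
im=cv2.imread("pics/w4.png");z=cv2.resize(im[115:270,240:395],None,fx=3.8,fy=3.8,interpolation=cv2.INTER_CUBIC)
z2=cv2.resize(im[265:390,255:380],None,fx=3.8,fy=3.8,interpolation=cv2.INTER_CUBIC)
cv2.imwrite("pics/w4h.png",z);cv2.imwrite("pics/w4g.png",z2)
print(tool(dict(eef_rot=R.from_matrix(np.load("w4.npz")["T"][:3,:3]).as_rotvec(),tcp_pos=[0,0,0])))
E
```

```text
[[-0.91505648  0.40321787  0.00932677  0.        ]
 [ 0.40325607  0.91508355  0.00257735  0.        ]
 [-0.00749554  0.0061195  -0.99995318  0.        ]
 [ 0.          0.          0.          1.        ]]
```

View pics/w4h.png

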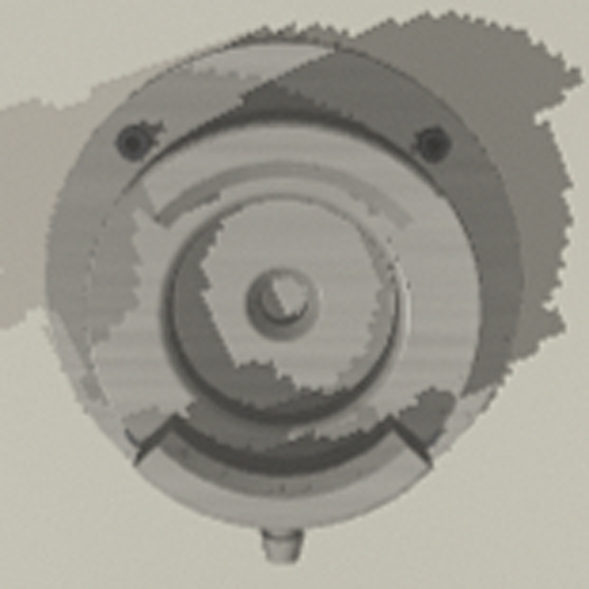

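View pics/w4g.png

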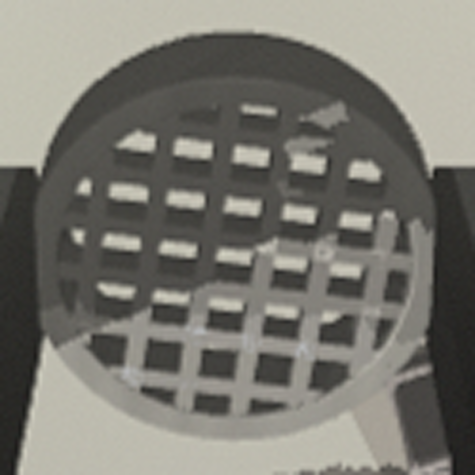

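```bash
python3 - <<'E'
from h import *
T=np.load("w4.npz")["T"];c=robot.camera("wrist");H=c["hand_eye"]
print("mouth",onz(c,(315,196),.034,T),"hole",onz(c,(314.5,195.2),.022,T))
for z,l,r in [(.008,45,522)]: print("flangeLR",onz(c,(240+l/3.8,196),z,T),onz(c,(240+r/3.8,196),z,T))
def pj(p):
    q=H[:3,:3].T@(np.array(p)-H[:3,3]);return np.array([c["fx"]*q[0]/q[2]+c["cx"],c["fy"]*q[1]/q[2]+c["cy"]])
def ext(x0,zt,r=.022):
    a=np.linspace(0,2*np.pi,181);return np.array([pj((x0+r*np.cos(t),r*np.sin(t),zt)) for t in a])
for x0 in (0,.003):
  for zt in (.0,.002,.004):
    e=(ext(x0,zt)-(255,265))*3.8;f=(ext(x0,zt+.012)-(255,265))*3.8;print(x0,zt,e.min(0).round(),e.max(0).round(),"bottom circ top row",f[:,1].min().round())
print("observed l40 r432 t75 b440, bottom 32")
E
```

```text
mouth [ 0.52490515 -0.12581768  0.034     ] hole [ 0.52660079 -0.12694918  0.022     ]
flangeLR [ 0.50896191 -0.17604254  0.008     ] [ 0.55123844 -0.08054623  0.008     ]
0 0.0 [12. 92.] [443. 466.] bottom circ top row 42.0
0 0.002 [15. 83.] [441. 453.] bottom circ top row 35.0
0 0.004 [17. 75.] [438. 441.] bottom circ top row 27.0
0.003 0.0 [11. 64.] [445. 442.] bottom circ top row 16.0
0.003 0.002 [13. 55.] [442. 430.] bottom circ top row 9.0
0.003 0.004 [16. 47.] [440. 418.] bottom circ top row 1.0
observed l40 r432 t75 b440, bottom 32
```

```bash
cat >> h.py <<'E'
def plan(P,yaw=None):
    o=robot.get_obs();T=tool(o);zt=T[:3,2]
    r=R.align_vectors([[0,0,-1]],[zt])[0]; 
    rel=R.from_matrix(T[:3,:3].T)*r*R.from_matrix(T[:3,:3])
    print("t",round(o["t"],2),"tcp",(o["tcp_pos"]*1000).round(1),"w",round(o["gripper_width"]*1000,1),"F",o["wrist_force"].round(1),"jaw",np.degrees(np.arctan2(T[1,1],T[0,1])).round(2),"tilt",(zt[:2]*1000).round(1))
    print("shift",totool(o,P).round(1),"level rot",np.degrees(rel.as_rotvec()).round(2))
E
python3 - <<'E'
from h import *
plan((.525,-.126,.11))
E
```

```text
t 4.75 tcp [ 543.5 -135.3  199.1] w 41.2 F [-0.3 -0.4 -0.3] jaw 66.18 tilt [9.4 2.4]
shift [21.4  0.5 89. ] level rot [0.35 0.44 0.  ]
```

Request:
send_rows:
  steps:
    - [5,0.5,20,0.1,0.1,0,40]
    - [12,0.5,45,0.3,0.3,0,40]
    - [19,0.5,70,0.35,0.45,0,40]
    - [21.4,0.5,85,0.35,0.45,0,40]
    - [21.4,0.5,89,0.35,0.45,0,40]
    - [21.4,0.5,89,0.35,0.45,0,40]
    - [21.4,0.5,89,0.35,0.45,0,40]
    - [21.4,0.5,89,0.35,0.45,0,40]

```text
t: 5.42
tcp_pos: [0.5263, -0.1266, 0.1117]
eef_rot: [0.648, 3.071, -0.001]
wrist_force: [0.6, 0.4, -0.9]
gripper_width: 0.0413
```

```bash
python3 - <<'E'
from h import *
plan((.525,-.126,.11))
o=robot.get_obs();c=robot.camera("wrist");s=robot.camera("side");cv2.imwrite("pics/w5.png",c["image"][:,:,::-1]);np.savez("w5.npz",T=tool(o))
z=cv2.resize(s["image"][140:230,285:400],None,fx=6,fy=6,interpolation=cv2.INTER_CUBIC);cv2.imwrite("pics/s5.png",z[:,:,::-1])
E
```

```text
t 5.42 tcp [ 526.3 -126.6  111.7] w 41.3 F [ 0.6  0.4 -0.9] jaw 66.18 tilt [ 2.8 -1.4]
shift [1.5 0.  1.7] level rot [-0.01  0.18 -0.  ]
```

View pics/w5.png

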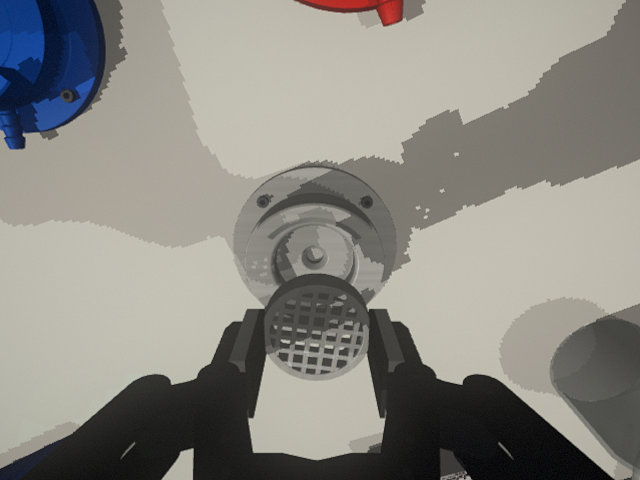

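View pics/s5.png

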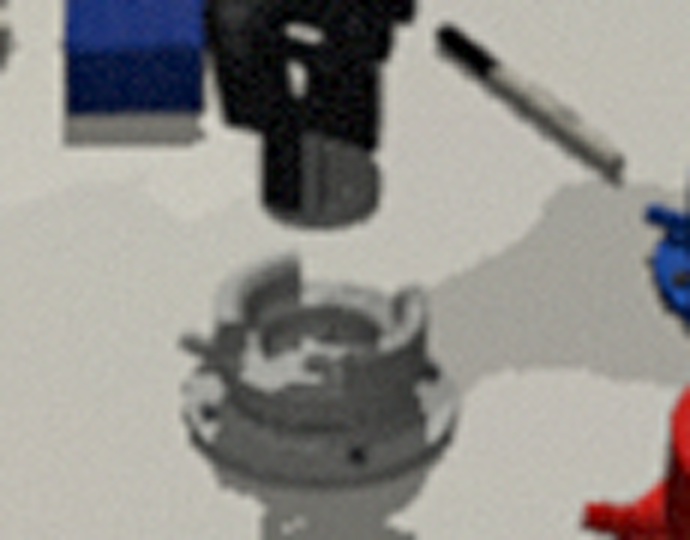

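```bash
python3 - <<'E'
from h import *
im=cv2.imread("pics/w5.png");z=cv2.resize(im[150:310,225:405],None,fx=4,fy=3.75,interpolation=cv2.INTER_CUBIC)
cv2.imwrite("pics/w5h.png",z)
T=np.load("w5.npz")["T"];c=robot.camera("wrist")
print(onz(c,(315,256),.022,T))
for P in [(.525,-.126),(.5266,-.127)]:
    a=np.linspace(0,2*np.pi,361);w=np.array([proj(c,(P[0]+.0252*np.cos(t),P[1]+.0252*np.sin(t),.034),T) for t in a]);w=(w-(225,150))*(4,3.75);print(P,"mouth",w.min(0).round(),w.max(0).round())
    w=np.array([proj(c,(P[0]+.052*np.cos(t),P[1]+.052*np.sin(t),.008),T) for t in a]);w=(w-(225,150))*(4,3.75);print(P,"flange",w.min(0).round(),w.max(0).round())
E
```

```text
[ 0.52543304 -0.12643483  0.022     ]
(0.525, -0.126) mouth [185. 263.] [537. 570.]
(0.525, -0.126) flange [33. 54.] [690. 635.]
(0.5266, -0.127) mouth [184. 275.] [535. 580.]
(0.5266, -0.127) flange [32. 66.] [687. 644.]
```

View pics/w5h.png

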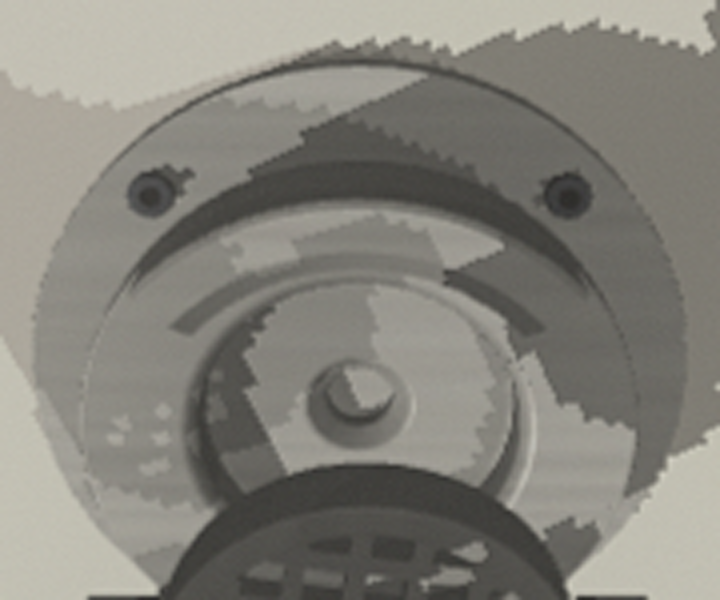

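Request:
send_rows:
  steps:
    - [0.3,0,15,0,0.18,0,40]
    - [0.3,0,32,0,0.18,0,40]
    - [0.3,0,45,0,0.18,0,40]
    - [0.3,0,53,0,0.18,0,40]
    - [0.3,0,58,0,0.18,0,40]
    - [0.3,0,61,0,0.18,0,40]
    - [0.3,0,62,0,0.18,0,40]
    - [0.3,0,62,0,0.18,0,40]

```text
t: 6.23
tcp_pos: [0.5261, -0.1266, 0.0498]
eef_rot: [-0.648, -3.074, 0.0]
wrist_force: [0.6, -0.1, -1.6]
gripper_width: 0.0413
```

```bash
python3 - <<'E'
from h import *
plan((.526,-.1265,.0435))
c=robot.camera("wrist");s=robot.camera("side")
z=cv2.resize(s["image"][140:230,285:400],None,fx=6,fy=6,interpolation=cv2.INTER_CUBIC);cv2.imwrite("pics/s6.png",z[:,:,::-1])
E
```

```text
t 6.23 tcp [ 526.1 -126.6   49.8] w 41.3 F [ 0.6 -0.1 -1.6] jaw 66.17 tilt [-0.  -0.1]
shift [0.2 0.  6.3] level rot [-0.01  0.   -0.  ]
```

View pics/s6.png

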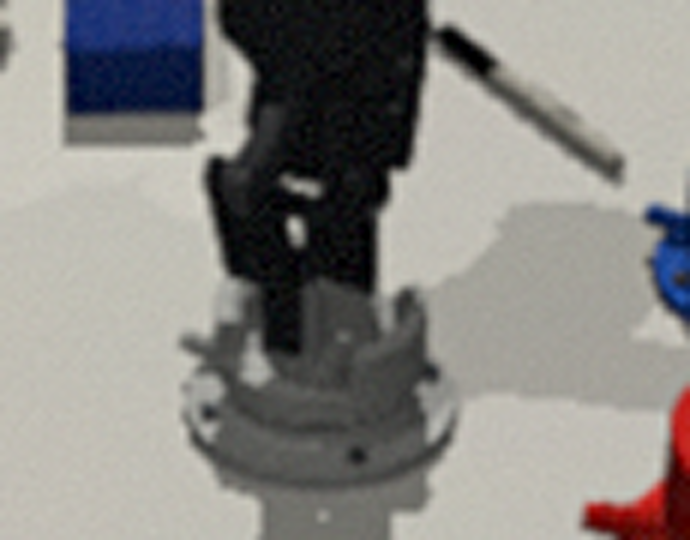

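The grid is at the pocket mouth, the fingers are in the cut-outs and nothing is pushing back. Going down the last few millimetres slowly.

Request:
send_rows:
  steps:
    - [0,0,1.5,0,0,0,40]
    - [0,0,3,0,0,0,40]
    - [0,0,4.5,0,0,0,40]
    - [0,0,5.5,0,0,0,40]
    - [0,0,6,0,0,0,40]
    - [0,0,6,0,0,0,40]
    - [0,0,6,0,0,0,40]
    - [0,0,6,0,0,0,40]

```text
t: 7.0
tcp_pos: [0.5263, -0.1266, 0.044]
eef_rot: [0.648, 3.073, -0.0]
wrist_force: [0.0, 0.4, -0.6]
gripper_width: 0.0412
```

```bash
python3 - <<'E'
from h import *
plan((.526,-.1265,.0435))
c=robot.camera("wrist");cv2.imwrite("pics/w7.png",c["image"][:,:,::-1])
E
```

```text
t 7.0 tcp [ 526.3 -126.6   44. ] w 41.2 F [ 0.   0.4 -0.6] jaw 66.18 tilt [ 0.4 -0.3]
shift [0.3 0.  0.5] level rot [-0.01  0.03  0.  ]
```

View pics/w7.png

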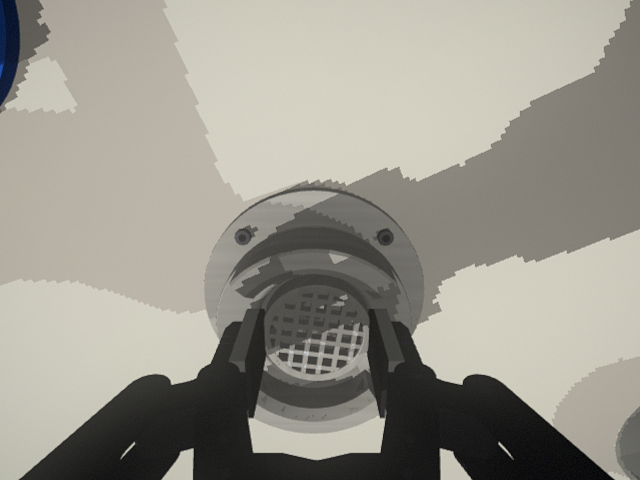

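Request:
send_rows:
  steps:
    - [0,0,0,0,0,0,46]
    - [0,0,0,0,0,0,50]
    - [0,0,0,0,0,0,52]
    - [0,0,0,0,0,0,52]
    - [0,0,-15,0,0,0,52]
    - [0,0,-40,0,0,0,52]
    - [0,0,-55,0,0,0,52]
    - [0,0,-55,0,0,0,52]

```text
t: 7.72
tcp_pos: [0.5287, -0.1277, 0.1028]
eef_rot: [0.647, 3.067, -0.003]
wrist_force: [-0.3, 0.3, 0.7]
gripper_width: 0.052
```

```bash
python3 - <<'E'
from h import *
plan((.4865,.2975,.15))
c=robot.camera("wrist");cv2.imwrite("pics/w8.png",c["image"][:,:,::-1])
E
```

```text
t 7.72 tcp [ 528.7 -127.7  102.8] w 52.0 F [-0.3  0.3  0.7] jaw 66.18 tilt [ 6.9 -3.4]
shift [210.  371.9 -49. ] level rot [-0.02  0.44 -0.  ]
```

View pics/w8.png

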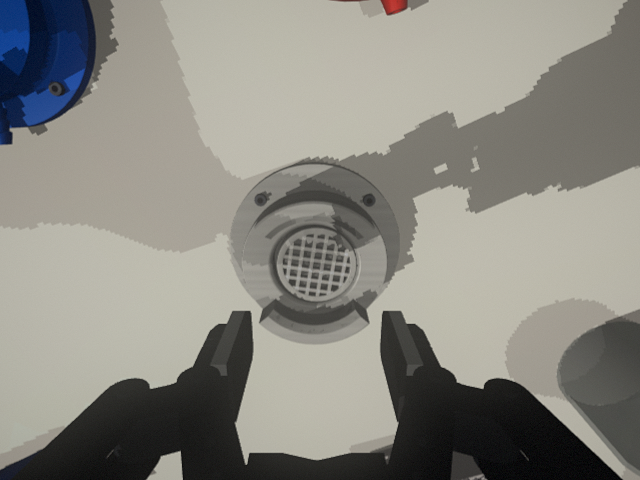

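The grid lies in the pocket at about (316,265). I'll check its height and centre before moving on.

```bash
python3 - <<'E'
from h import *
im=cv2.imread("pics/w8.png");z=cv2.resize(im[200:320,250:385],None,fx=5.5,fy=5,interpolation=cv2.INTER_CUBIC)
cv2.imwrite("pics/w8h.png",z)
c=robot.camera("wrist");T=tool(robot.get_obs())
a=np.linspace(0,2*np.pi,361)
for zz in (.034,.038,.040):
    w=np.array([proj(c,(.526+.022*np.cos(t),-.1265+.022*np.sin(t),zz),T) for t in a]);w=(w-(250,200))*(5.5,5);print(zz,w.min(0).round(),w.max(0).round())
E
```

```text
0.034 [136. 171.] [581. 544.]
0.038 [132. 183.] [585. 561.]
0.04 [130. 189.] [587. 570.]
```

View pics/w8h.png

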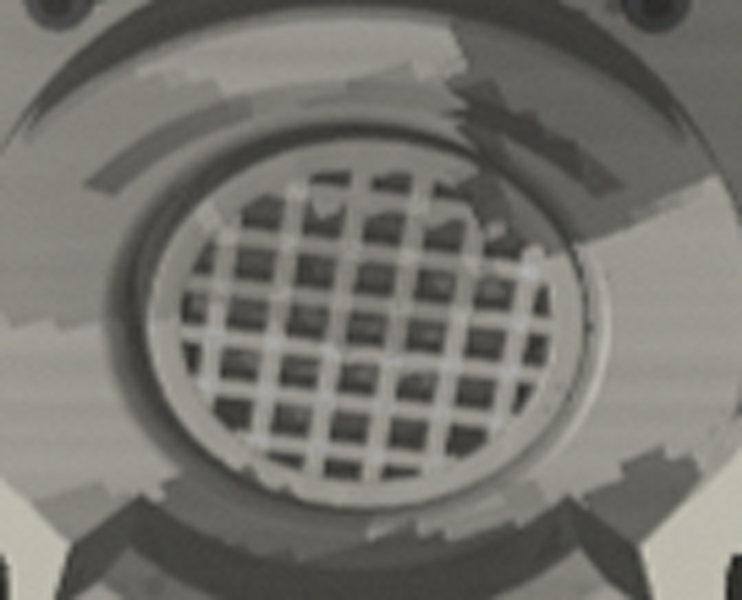

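The grid is flush and about concentric: the width ratio to the pocket mouth is 0.864 against 0.873 expected. Now for the disc.

Request:
send_rows:
  steps:
    - [8,15,-25,0,0,0,60]
    - [26,46,-45,0,0.2,0,68]
    - [44,78,-49,0,0.44,0,70]
    - [63,112,-49,0,0.44,0,70]
    - [82,145,-49,0,0.44,0,70]
    - [101,179,-49,0,0.44,0,70]
    - [120,212,-49,0,0.44,0,70]
    - [139,246,-49,0,0.44,0,70]

```text
t: 8.48
tcp_pos: [0.4971, 0.1561, 0.1463]
eef_rot: [-0.647, -3.066, -0.0]
wrist_force: [0.9, 0.5, 0.1]
gripper_width: 0.0702
```

```bash
python3 - <<'E'
from h import *
plan((.4865,.297,.15))
E
```

```text
t 8.48 tcp [497.1 156.1 146.3] w 70.2 F [0.9 0.5 0.1] jaw 66.16 tilt [-8.3  2. ]
shift [ 66.7 124.6  -3.3] level rot [-0.09 -0.48  0.  ]
```

Request:
send_rows:
  steps:
    - [17,32,0,0,-0.2,0,70]
    - [35,65,0,0,-0.4,0,70]
    - [53,98,0,0,-0.45,0,70]
    - [65,121,0,0,-0.45,0,70]
    - [66.7,124.6,0,0,-0.45,0,70]
    - [66.7,124.6,10,0,-0.45,0,70]
    - [66.7,124.6,20,0,-0.45,0,70]
    - [66.7,124.6,20,0,-0.45,0,70]

```text
t: 9.15
tcp_pos: [0.4842, 0.2951, 0.1227]
eef_rot: [-0.65, -3.067, 0.008]
wrist_force: [-0.1, 0.0, -0.6]
gripper_width: 0.0699
```

```bash
python3 - <<'E'
from h import *
o=robot.get_obs();c=robot.camera("wrist");im=c["image"];cv2.imwrite("pics/w9.png",im[:,:,::-1]);np.savez("w9.npz",T=tool(o))
hsv=cv2.cvtColor(im,cv2.COLOR_RGB2GRAY)
print(proj(c,(.4865,.297,.013),tool(o)))
plan((.4865,.297,.02))
E
```

```text
[320.51775879 249.52575645]
t 9.2 tcp [484.9 295.2 123.9] w 70.1 F [-0.2  0.2 -0.4] jaw 66.06 tilt [-6.1 -3.2]
shift [ -1.2   2.9 103.8] level rot [-0.31 -0.24  0.  ]
```

View pics/w9.png

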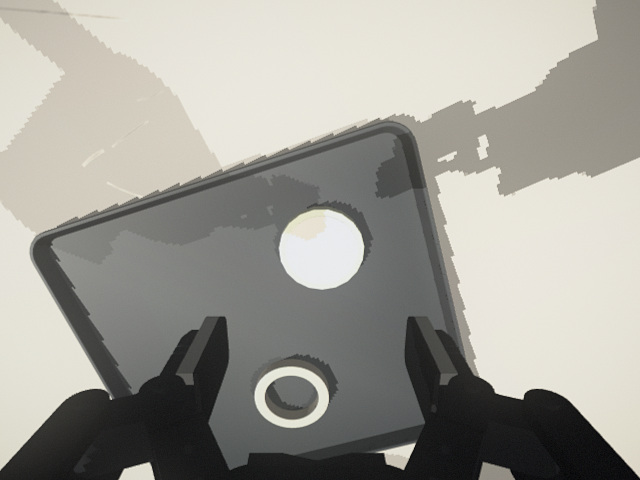

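Request:
send_rows:
  steps:
    - [-1.2,2.9,25,-0.3,-0.24,0,70]
    - [-1.2,2.9,55,-0.3,-0.24,0,68]
    - [-1.2,2.9,80,-0.3,-0.24,0,68]
    - [-1.2,2.9,100,-0.3,-0.24,0,68]
    - [-1.2,2.9,109,-0.3,-0.24,0,66]
    - [-1.2,2.9,111,-0.3,-0.24,0,66]
    - [-1.2,2.9,111,-0.3,-0.24,0,66]
    - [-1.2,2.9,111,-0.3,-0.24,0,64]
  newtons: 30

```text
t: 9.87
tcp_pos: [0.4877, 0.2971, 0.0142]
eef_rot: [0.652, 3.071, 0.002]
wrist_force: [0.3, -0.4, 0.1]
gripper_width: 0.0642
```

```bash
python3 - <<'E'
from h import *
plan((.4865,.297,.0125))
c=robot.camera("wrist");im=c["image"];cv2.imwrite("pics/w10.png",im[:,:,::-1])
E
```

```text
t 9.87 tcp [487.7 297.1  14.2] w 64.2 F [ 0.3 -0.4  0.1] jaw 66.02 tilt [2.2 0.7]
shift [ 1.1 -0.6  1.7] level rot [0.09 0.1  0.  ]
```

View pics/w10.png

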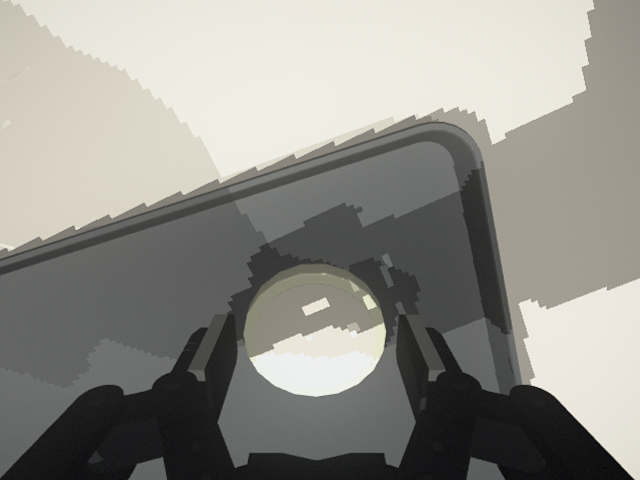

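Request:
send_rows:
  steps:
    - [1,-0.6,1,0.09,0.1,0,62]
    - [1,-0.6,1.5,0.09,0.1,0,56]
    - [1,-0.6,1.5,0.09,0.1,0,52]
    - [1,-0.6,1.5,0.09,0.1,0,52]
    - [1,-0.6,1.5,0.09,0.1,0,52]
    - [1,-0.6,1.5,0.09,0.1,0,52]
    - [1,-0.6,0,0.09,0.1,0,52]
    - [1,-0.6,-8,0.09,0.1,0,52]

```text
t: 10.58
tcp_pos: [0.4858, 0.2969, 0.022]
eef_rot: [-0.652, -3.072, 0.001]
wrist_force: [-0.5, 0.9, -1.0]
gripper_width: 0.0539
```

```bash
python3 - <<'E'
from h import *
plan((.526,-.1265,.16))
c=robot.camera("wrist");im=c["image"];cv2.imwrite("pics/w11.png",im[230:420,220:420,::-1])
E
```

```text
t 10.58 tcp [485.8 296.9  22. ] w 53.9 F [-0.5  0.9 -1. ] jaw 66.05 tilt [-1.4 -0.5]
shift [-208.5 -370.7 -137.9] level rot [-0.06 -0.06 -0.  ]
```

View pics/w11.png

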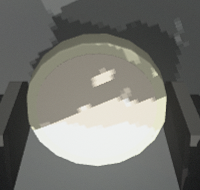

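Request:
send_rows:
  steps:
    - [0,0,-15,0,0,0,52]
    - [-4,-7,-50,0,0,0,52]
    - [-18,-30,-85,0,0,0,52]
    - [-35,-60,-115,0,0,0,52]
    - [-54,-93,-135,0,0,0,52]
    - [-73,-127,-138,0,0,0,52]
    - [-92,-161,-138,0,0,0,52]
    - [-111,-195,-138,0,0,0,52]

```text
t: 11.3
tcp_pos: [0.5098, 0.0724, 0.1638]
eef_rot: [0.65, 3.068, 0.002]
wrist_force: [1.4, 0.1, -0.5]
gripper_width: 0.054
```

```bash
python3 - <<'E'
from h import *
plan((.526,-.1265,.14))
E
```

```text
t 11.3 tcp [509.8  72.4 163.8] w 54.0 F [ 1.4  0.1 -0.5] jaw 66.09 tilt [5.4 0.4]
shift [ -95.3 -175.3   23.8] level rot [ 0.15  0.27 -0.  ]
```

Request:
send_rows:
  steps:
    - [-18,-33,0,0,0.1,0,52]
    - [-36,-66,2,0.1,0.2,0,52]
    - [-54,-100,4,0.15,0.27,0,52]
    - [-72,-133,8,0.15,0.27,0,52]
    - [-88,-162,15,0.15,0.27,0,52]
    - [-95,-175,24,0.15,0.27,0,52]
    - [-95.3,-175.3,24,0.15,0.27,0,52]
    - [-95.3,-175.3,24,0.15,0.27,0,52]

```text
t: 11.97
tcp_pos: [0.5254, -0.1263, 0.1391]
eef_rot: [-0.652, -3.071, -0.001]
wrist_force: [-0.2, 0.5, -0.4]
gripper_width: 0.0539
```

```bash
python3 - <<'E'
from h import *
plan((.526,-.1265,.08))
o=robot.get_obs();c=robot.camera("wrist");s=robot.camera("side");cv2.imwrite("pics/w12.png",c["image"][:,:,::-1])
u=proj(s,o["tcp_pos"]).astype(int);z=cv2.resize(s["image"][u[1]-40:u[1]+80,u[0]-60:u[0]+70],None,fx=5,fy=5,interpolation=cv2.INTER_CUBIC);cv2.imwrite("pics/s12.png",z[:,:,::-1])
E
```

```text
t 11.97 tcp [ 525.4 -126.3  139.1] w 53.9 F [-0.2  0.5 -0.4] jaw 66.01 tilt [-1.5  1.2]
shift [-0.7  0.1 59.1] level rot [ 0.03 -0.11 -0.  ]
```

View pics/w12.png

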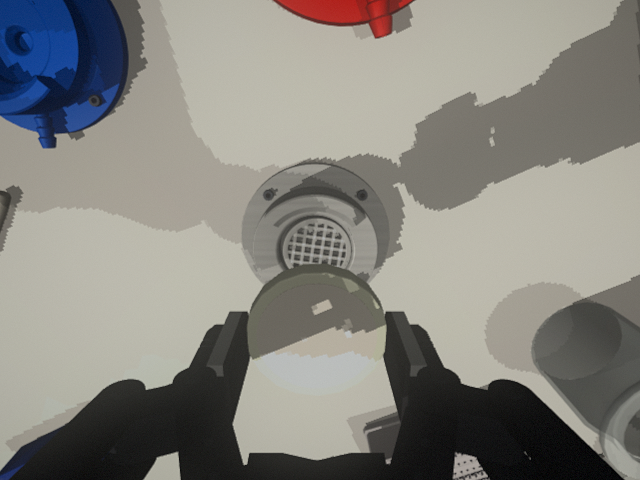

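View pics/s12.png

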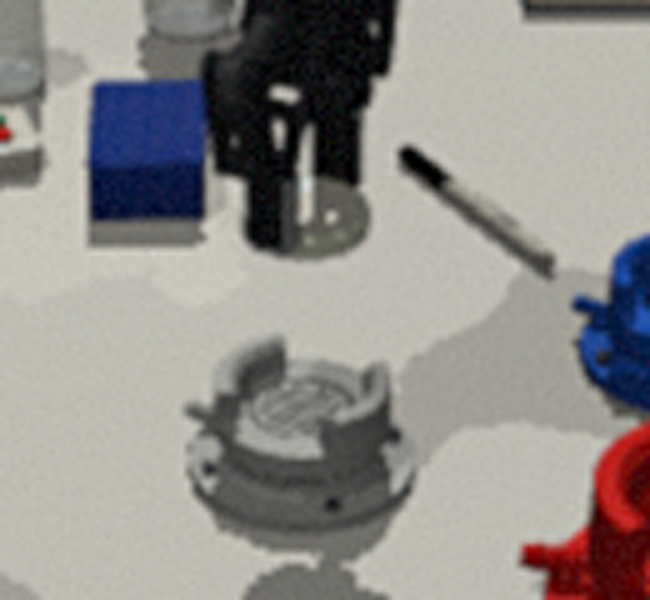

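```bash
python3 - <<'E'
from h import *
im=cv2.imread("pics/w12.png");cv2.imwrite("pics/w12z.png",cv2.resize(im[255:405,240:395],None,fx=4,fy=4,interpolation=cv2.INTER_CUBIC))
c=robot.camera("wrist");H=c["hand_eye"]
def pj(p):
    q=H[:3,:3].T@(np.array(p)-H[:3,3]);return np.array([c["fx"]*q[0]/q[2]+c["cx"],c["fy"]*q[1]/q[2]+c["cy"]])
a=np.linspace(0,2*np.pi,361)
for x0 in (0,.002):
  for zt in (0,.003):
    f=lambda z:(np.array([pj((x0+.028*np.cos(t),.028*np.sin(t),z)) for t in a])-(240,255))*4
    e=f(zt);b=f(zt+.01);print(x0,zt,"top",e.min(0).round(),e.max(0).round(),"bot",b.min(0).round(),b.max(0).round())
E
```

```text
0 0 top [11. 77.] [589. 578.] bot [28. 36.] [572. 514.]
0 0.003 top [16. 64.] [584. 558.] bot [32. 25.] [568. 496.]
0.002 0 top [ 9. 57.] [590. 562.] bot [27. 17.] [573. 499.]
0.002 0.003 top [15. 44.] [585. 543.] bot [31.  6.] [569. 481.]
```

View pics/w12z.png

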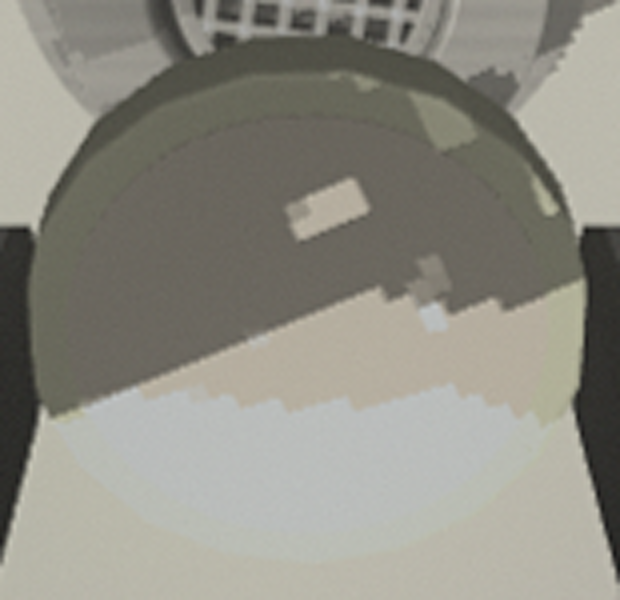

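Disc held level and centred, within about 0.7 mm in y. I'll correct y by -0.6 and go down.

Request:
send_rows:
  steps:
    - [-0.7,-0.5,20,0.03,-0.11,0,52]
    - [-0.7,-0.5,40,0.03,-0.11,0,52]
    - [-0.7,-0.5,55,0.03,-0.11,0,52]
    - [-0.7,-0.5,66,0.03,-0.11,0,52]
    - [-0.7,-0.5,74,0.03,-0.11,0,52]
    - [-0.7,-0.5,80,0.03,-0.11,0,52]
    - [-0.7,-0.5,82,0.03,-0.11,0,52]
    - [-0.7,-0.5,82,0.03,-0.11,0,52]

```text
t: 12.78
tcp_pos: [0.5268, -0.1258, 0.0583]
eef_rot: [0.647, 3.072, -0.001]
wrist_force: [-0.6, 0.3, -0.2]
gripper_width: 0.0541
```

```bash
python3 - <<'E'
from h import *
plan((.526,-.1268,.0435))
c=robot.camera("wrist");cv2.imwrite("pics/w13.png",c["image"][170:470,160:480,::-1])
E
```

```text
t 12.78 tcp [ 526.8 -125.8   58.3] w 54.1 F [-0.6  0.3 -0.2] jaw 66.21 tilt [ 2.2 -1.4]
shift [ 0.4 -1.2 14.8] level rot [-0.02  0.15  0.  ]
```

View pics/w13.png

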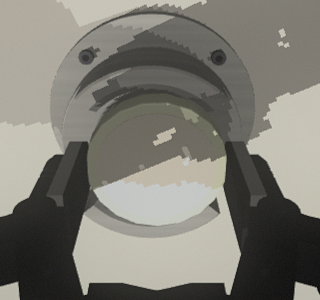

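Request:
send_rows:
  steps:
    - [0.3,-1.2,1,0,0.15,0,52]
    - [0.5,-1.2,3,0,0.15,0,52]
    - [0.5,-1.2,5,0,0.15,0,52]
    - [0.5,-1.2,7,0,0.15,0,52]
    - [0.5,-1.2,9,0,0.15,0,52]
    - [0.5,-1.2,10.5,0,0.15,0,52]
    - [0.5,-1.2,11,0,0.15,0,52]
    - [0.5,-1.2,11,0,0.15,0,52]

```text
t: 13.5
tcp_pos: [0.5259, -0.1268, 0.0473]
eef_rot: [-0.648, -3.074, 0.0]
wrist_force: [0.4, 0.2, 0.1]
gripper_width: 0.0539
```

```bash
python3 - <<'E'
from h import *
plan((.526,-.127,.0435))
c=robot.camera("side");cv2.imwrite("pics/s14.png",cv2.resize(c["image"][150:230,300:380],None,fx=6,fy=6,interpolation=cv2.INTER_CUBIC)[:,:,::-1])
E
```

```text
t 13.5 tcp [ 525.9 -126.8   47.3] w 53.9 F [0.4 0.2 0.1] jaw 66.2 tilt [-0.3 -0.2]
shift [-0.2 -0.2  3.8] level rot [-0.02 -0.01  0.  ]
```

View pics/s14.png

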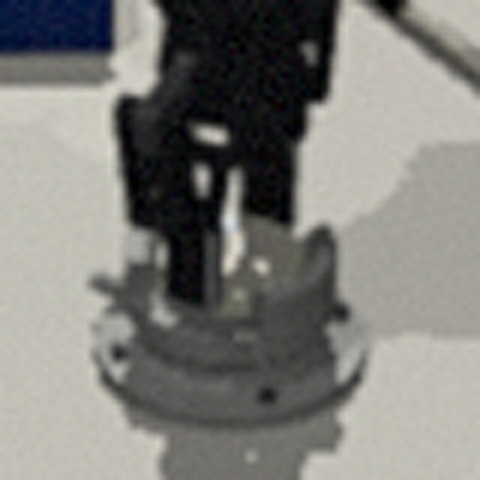

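In the bore with no contact. Going down slowly until the force shows contact.

Request:
send_rows:
  steps:
    - [0,0,0.6,0,0,0,52]
    - [0,0,1.2,0,0,0,52]
    - [0,0,1.8,0,0,0,52]
    - [0,0,2.4,0,0,0,52]
    - [0,0,3,0,0,0,52]
    - [0,0,3.4,0,0,0,52]
    - [0,0,3.6,0,0,0,52]
    - [0,0,3.6,0,0,0,52]

```text
t: 14.22
tcp_pos: [0.5261, -0.1268, 0.0457]
eef_rot: [-0.647, -3.073, 0.0]
wrist_force: [-7.9, 1.8, 14.0]
gripper_width: 0.054
```

```bash
python3 - <<'E'
from h import *
plan((.526,-.127,.0435))
E
```

```text
t 14.22 tcp [ 526.1 -126.8   45.7] w 54.0 F [-7.9  1.8 14. ] jaw 66.21 tilt [-1.1  0. ]
shift [ 0.1 -0.2  2.2] level rot [-0.02 -0.06  0.  ]
```

```bash
python3 - <<'E'
from h import *
c=robot.camera("wrist");cv2.imwrite("pics/w15.png",cv2.resize(c["image"][220:430,220:420],None,fx=3.6,fy=2.8,interpolation=cv2.INTER_CUBIC)[:,:,::-1])
E
```

```text
(no output)
```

View pics/w15.png

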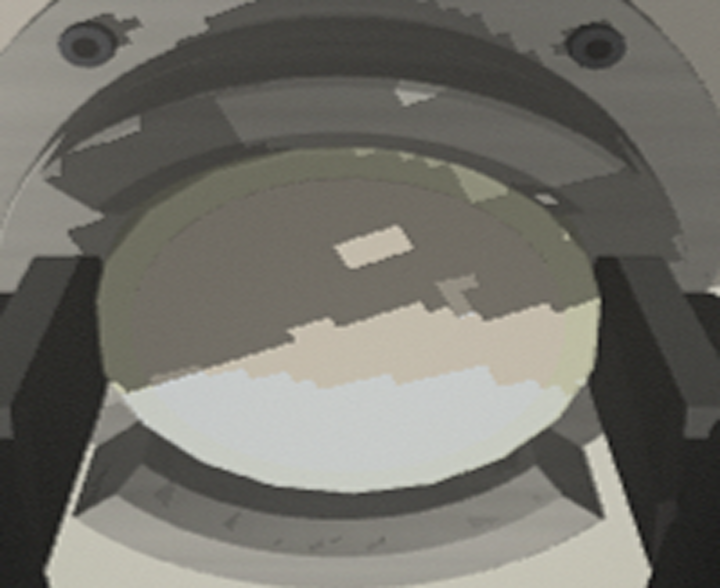

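The disc is level inside the bore and resting on something at TCP 45.7 mm, so within about 2 mm of its seat. I'll ease off slightly and open.

Request:
send_rows:
  steps:
    - [0,0,0.3,0,0,0,53]
    - [0,0,0.3,0,0,0,56]
    - [0,0,0.3,0,0,0,59]
    - [0,0,0.3,0,0,0,62]
    - [0,0,0,0,0,0,63]
    - [0,0,-15,0,0,0,63]
    - [0,0,-40,0,0,0,63]
    - [0,0,-55,0,0,0,63]

```text
t: 14.93
tcp_pos: [0.5266, -0.127, 0.102]
eef_rot: [-0.647, -3.074, 0.001]
wrist_force: [0.4, -0.3, 1.1]
gripper_width: 0.063
```

```bash
python3 - <<'E'
from h import *
plan((.5845,.230,.15))
c=robot.camera("wrist");cv2.imwrite("pics/w16.png",cv2.resize(c["image"][170:350,210:420],None,fx=3.5,fy=3.3,interpolation=cv2.INTER_CUBIC)[:,:,::-1])
s=robot.camera("side");cv2.imwrite("pics/s16.png",cv2.resize(s["image"][150:230,300:380],None,fx=6,fy=6,interpolation=cv2.INTER_CUBIC)[:,:,::-1])
E
```

```text
t 14.93 tcp [ 526.6 -127.   102. ] w 63.0 F [ 0.4 -0.3  1.1] jaw 66.21 tilt [-0.3 -0.3]
shift [ 91.  350.1 -48.2] level rot [-0.02 -0.01  0.  ]
```

View pics/w16.png

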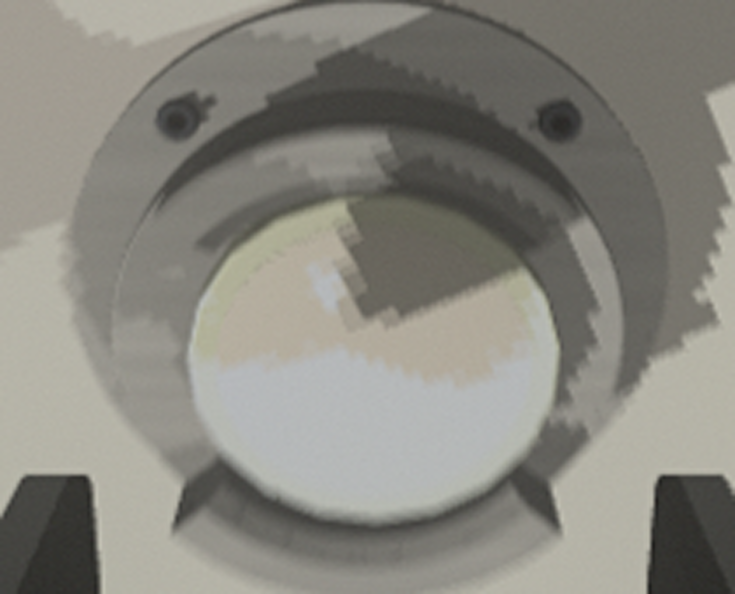

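View pics/s16.png

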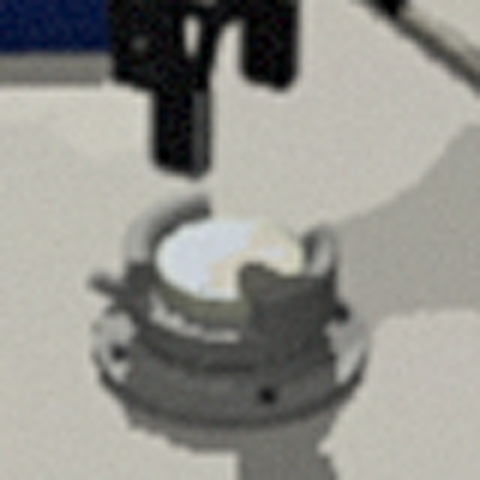

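```bash
python3 - <<'E'
from h import *
c=robot.camera("wrist");T=tool(robot.get_obs());a=np.linspace(0,2*np.pi,361)
for zz in (.044,.047,.05):
    w=np.array([proj(c,(.526+.028*np.cos(t),-.1268+.028*np.sin(t),zz),T) for t in a]);w=(w-(210,170))*(3.5,3.3);print(zz,w.min(0).round(),w.max(0).round())
s=robot.camera("side")
for zz in (.044,.047):
    w=np.array([proj(s,(.526+.028*np.cos(t),-.1268+.028*np.sin(t),zz)) for t in a]);w=(w-(300,150))*6;print("side",zz,w.min(0).round(),w.max(0).round())
w=np.array([proj(s,(.526+.04*np.cos(t),-.1268+.04*np.sin(t),.05)) for t in a]);w=(w-(300,150))*6;print("side rim",w.min(0).round(),w.max(0).round())
plan((.5845,.230,.15))
E
```

```text
0.044 [182. 186.] [555. 509.]
0.047 [179. 192.] [558. 519.]
0.05 [176. 198.] [560. 528.]
side 0.044 [152. 214.] [301. 297.]
side 0.047 [152. 208.] [301. 290.]
side rim [120. 184.] [334. 302.]
t 15.13 tcp [ 526.1 -126.8  100.3] w 62.8 F [ 0.6 -0.7 -0.6] jaw 66.21 tilt [-1.1 -0. ]
shift [ 90.5 350.  -49.7] level rot [-0.03 -0.06 -0.  ]
```

The disc is seated: the wrist view shows a width of 372 against 373 predicted, and the side view fits a top at 44 mm. Now the ring.

Request:
send_rows:
  steps:
    - [4,14,-25,0,0,0,66]
    - [12,45,-45,0,0,0,70]
    - [21,80,-50,0,0,0,70]
    - [30,117,-50,0,0,0,70]
    - [40,155,-50,0,0,0,70]
    - [50,193,-50,0,0,0,70]
    - [60,231,-50,0,0,0,70]
    - [70,269,-50,0,0,0,70]

```text
t: 15.8
tcp_pos: [0.5694, 0.1495, 0.1482]
eef_rot: [-0.647, -3.07, 0.002]
wrist_force: [1.2, -0.0, 0.3]
gripper_width: 0.0695
```

```bash
python3 - <<'E'
from h import *
plan((.5845,.230,.12))
E
```

```text
t 15.8 tcp [569.4 149.5 148.2] w 69.5 F [ 1.2 -0.   0.3] jaw 66.21 tilt [-4.3 -0.2]
shift [18.6 79.8 28.1] level rot [-0.11 -0.22  0.  ]
```

Request:
send_rows:
  steps:
    - [8,35,4,-0.1,-0.2,0,70]
    - [15,65,10,-0.1,-0.2,0,70]
    - [18.6,78,18,-0.1,-0.2,0,70]
    - [18.6,79.8,28,-0.1,-0.2,0,70]
    - [18.6,79.8,28,-0.1,-0.2,0,70]
    - [18.6,79.8,28,-0.1,-0.2,0,70]
    - [18.6,79.8,28,-0.1,-0.2,0,70]
    - [18.6,79.8,28,-0.1,-0.2,0,70]

```text
t: 16.47
tcp_pos: [0.5849, 0.2286, 0.1206]
eef_rot: [0.65, 3.073, -0.0]
wrist_force: [-0.0, -0.0, 0.5]
gripper_width: 0.0699
```

```bash
python3 - <<'E'
from h import *
o=robot.get_obs();c=robot.camera("wrist");im=c["image"];cv2.imwrite("pics/w17.png",im[:,:,::-1])
print(proj(c,(.5845,.230,.013),tool(o)))
T=tool(o);a=np.linspace(0,2*np.pi,361);w=np.array([proj(c,(.5845+.028*np.cos(t),.230+.028*np.sin(t),.013),T) for t in a]);print(w.min(0).round(1),w.max(0).round(1))
plan((.5845,.230,.0125))
E
```

```text
[317.07749197 246.49782639]
[273.6 204. ] [360.5 286. ]
t 16.52 tcp [585.  228.8 120.8] w 70.3 F [-0.2 -0.4  0.4] jaw 66.11 tilt [0.6 0. ]
shift [  1.    0.9 108.3] level rot [ 0.02  0.03 -0.  ]
```

View pics/w17.png

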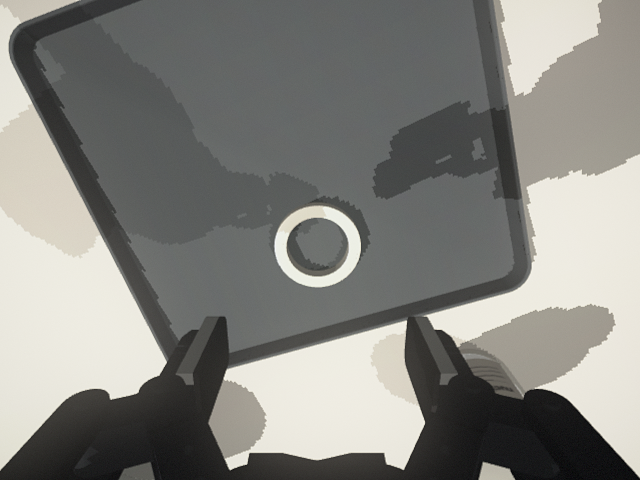

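Request:
send_rows:
  steps:
    - [1,0.9,25,0,0,0,70]
    - [1,0.9,55,0,0,0,68]
    - [1,0.9,80,0,0,0,68]
    - [1,0.9,98,0,0,0,68]
    - [1,0.9,106,0,0,0,66]
    - [1,0.9,108,0,0,0,66]
    - [1,0.9,108,0,0,0,66]
    - [1,0.9,108,0,0,0,64]

```text
t: 17.18
tcp_pos: [0.5858, 0.23, 0.0145]
eef_rot: [0.65, 3.07, 0.002]
wrist_force: [0.4, 0.8, 0.1]
gripper_width: 0.0636
```

```bash
python3 - <<'E'
from h import *
plan((.5845,.230,.0125))
E
```

```text
t 17.18 tcp [585.8 230.   14.5] w 63.6 F [0.4 0.8 0.1] jaw 66.09 tilt [3.4 0.6]
shift [ 1.2 -0.6  2. ] level rot [0.11 0.16 0.  ]
```

Request:
send_rows:
  steps:
    - [1,-0.6,1.5,0.1,0.16,0,62]
    - [1,-0.6,1.7,0.1,0.16,0,56]
    - [1,-0.6,1.7,0.1,0.16,0,52]
    - [1,-0.6,1.7,0.1,0.16,0,52]
    - [1,-0.6,1.7,0.1,0.16,0,52]
    - [1,-0.6,1.7,0.1,0.16,0,52]
    - [1,-0.6,0,0.1,0.16,0,52]
    - [1,-0.6,-10,0.1,0.16,0,52]

```text
t: 17.85
tcp_pos: [0.5835, 0.2297, 0.0236]
eef_rot: [-0.65, -3.071, 0.001]
wrist_force: [0.4, -0.3, -1.9]
gripper_width: 0.0537
```

Request:
send_rows:
  steps:
    - [0,0,-20,0,0,0,52]
    - [0,0,-55,0,0,0,52]
    - [-6,-24,-90,0,0,0,52]
    - [-15,-58,-120,0,0,0,52]
    - [-24,-95,-128,0,0,0,52]
    - [-33,-131,-128,0,0,0,52]
    - [-43,-168,-128,0,0,0,52]
    - [-52,-204,-128,0,0,0,52]

```text
t: 18.52
tcp_pos: [0.5484, 0.0205, 0.1532]
eef_rot: [-0.65, -3.073, 0.001]
wrist_force: [0.6, -0.7, -0.3]
gripper_width: 0.0538
```

```bash
python3 - <<'E'
from h import *
plan((.526,-.127,.14))
E
```

```text
t 18.52 tcp [548.4  20.5 153.2] w 53.8 F [ 0.6 -0.7 -0.3] jaw 66.11 tilt [-0.5 -0.8]
shift [ -39.3 -144.    13.3] level rot [-0.05 -0.01 -0.  ]
```

Request:
send_rows:
  steps:
    - [-9,-33,0,0,0,0,52]
    - [-18,-68,2,0,0,0,52]
    - [-28,-103,5,0,0,0,52]
    - [-36,-132,10,0,0,0,52]
    - [-39.3,-144,13,0,0,0,52]
    - [-39.3,-144,13,0,0,0,52]
    - [-39.3,-144,13,0,0,0,52]
    - [-39.3,-144,13,0,0,0,52]

```text
t: 19.18
tcp_pos: [0.5262, -0.126, 0.1406]
eef_rot: [-0.649, -3.074, 0.001]
wrist_force: [-0.2, -0.5, -0.1]
gripper_width: 0.0536
```

```bash
python3 - <<'E'
from h import *
plan((.526,-.127,.06))
c=robot.camera("wrist");cv2.imwrite("pics/w18.png",c["image"][:,:,::-1])
cv2.imwrite("pics/w18z.png",cv2.resize(c["image"][255:405,240:395],None,fx=4,fy=4,interpolation=cv2.INTER_CUBIC)[:,:,::-1])
E
```

```text
t 19.18 tcp [ 526.2 -126.   140.6] w 53.6 F [-0.2 -0.5 -0.1] jaw 66.17 tilt [-0.2 -0.4]
shift [-0.2 -0.9 80.6] level rot [-0.02 -0.    0.  ]
```

View pics/w18.png

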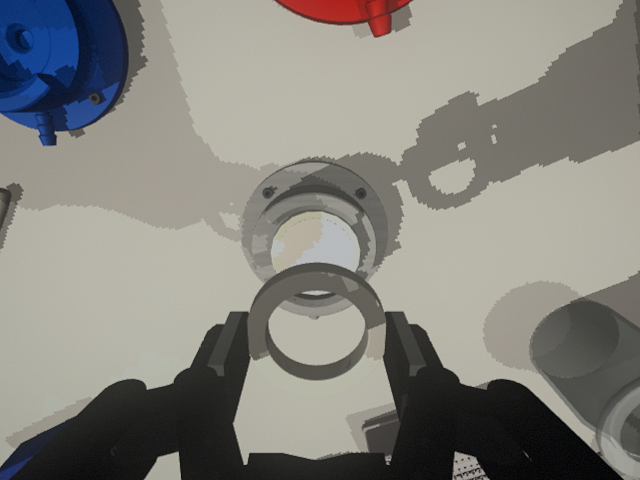

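View pics/w18z.png

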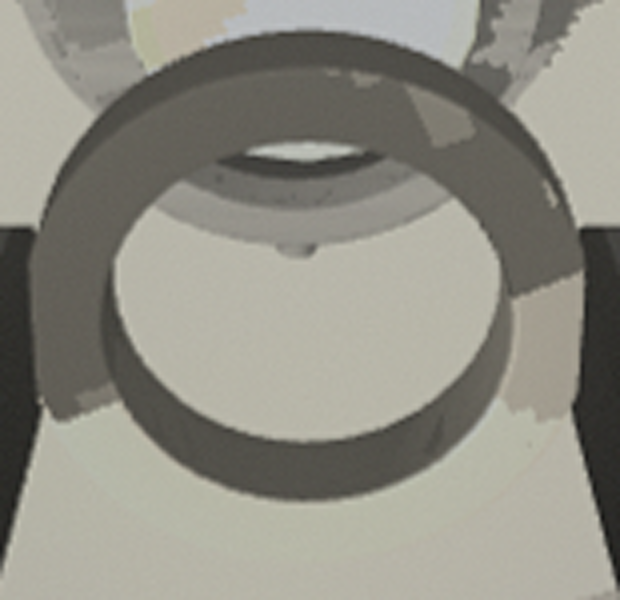

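Request:
send_rows:
  steps:
    - [-0.7,-0.9,18,0,0,0,52]
    - [-0.7,-0.9,36,0,0,0,52]
    - [-0.7,-0.9,51,0,0,0,52]
    - [-0.7,-0.9,62,0,0,0,52]
    - [-0.7,-0.9,69,0,0,0,52]
    - [-0.7,-0.9,73,0,0,0,52]
    - [-0.7,-0.9,74,0,0,0,52]
    - [-0.7,-0.9,74,0,0,0,52]

```text
t: 19.9
tcp_pos: [0.5269, -0.1269, 0.067]
eef_rot: [0.647, 3.074, -0.001]
wrist_force: [0.0, -1.0, -0.7]
gripper_width: 0.0536
```

```bash
python3 - <<'E'
from h import *
plan((.5265,-.127,.0555))
E
```

```text
t 19.9 tcp [ 526.9 -126.9   67. ] w 53.6 F [ 0.  -1.  -0.7] jaw 66.23 tilt [ 0.4 -0.8]
shift [ 0.4 -0.3 11.5] level rot [-0.03  0.04  0.  ]
```

Request:
send_rows:
  steps:
    - [0.3,-0.3,2,0,0,0,52]
    - [0.3,-0.3,4,0,0,0,52]
    - [0.3,-0.3,6,0,0,0,52]
    - [0.3,-0.3,8,0,0,0,52]
    - [0.3,-0.3,9.5,0,0,0,52]
    - [0.3,-0.3,10.5,0,0,0,52]
    - [0.3,-0.3,11,0,0,0,52]
    - [0.3,-0.3,11,0,0,0,52]

```text
t: 20.57
tcp_pos: [0.5266, -0.1271, 0.056]
eef_rot: [0.647, 3.074, -0.001]
wrist_force: [0.1, 0.6, -0.2]
gripper_width: 0.0538
```

```bash
python3 - <<'E'
from h import *
plan((.5265,-.127,.0555))
c=robot.camera("wrist");cv2.imwrite("pics/w19.png",cv2.resize(c["image"][220:430,220:420],None,fx=3.6,fy=2.8,interpolation=cv2.INTER_CUBIC)[:,:,::-1])
E
```

```text
t 20.57 tcp [ 526.6 -127.1   56. ] w 53.8 F [ 0.1  0.6 -0.2] jaw 66.23 tilt [ 0.4 -0.8]
shift [0.1 0.1 0.5] level rot [-0.03  0.04  0.  ]
```

View pics/w19.png

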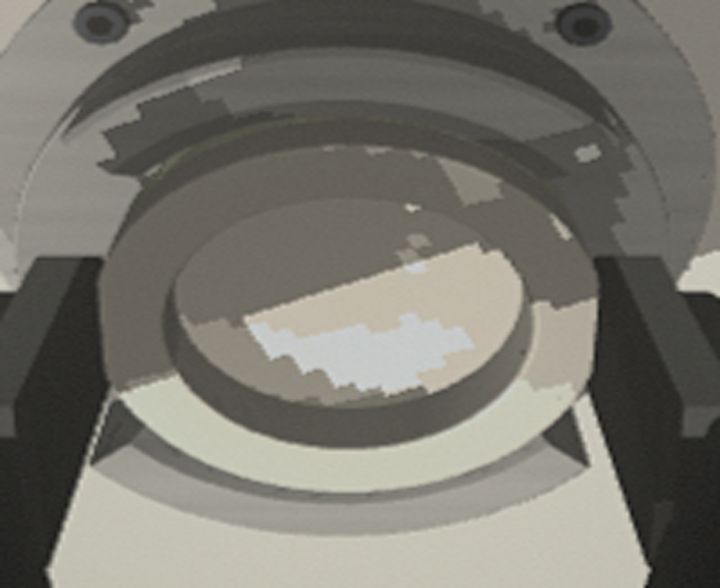

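Request:
send_rows:
  steps:
    - [0,0,0.4,0,0,0,52]
    - [0,0,0.8,0,0,0,52]
    - [0,0,1.2,0,0,0,52]
    - [0,0,1.6,0,0,0,52]
    - [0,0,2,0,0,0,52]
    - [0,0,2.2,0,0,0,52]
    - [0,0,2.2,0,0,0,52]
    - [0,0,2.2,0,0,0,52]

```text
t: 21.28
tcp_pos: [0.5267, -0.1271, 0.0557]
eef_rot: [-0.647, -3.074, 0.001]
wrist_force: [-7.7, 3.3, 15.9]
gripper_width: 0.0533
```

```bash
python3 - <<'E'
from h import *
plan((.5265,-.127,.0535))
E
```

```text
t 21.28 tcp [ 526.7 -127.1   55.7] w 53.3 F [-7.7  3.3 15.9] jaw 66.24 tilt [-0.5 -0.6]
shift [0.3 0.  2.2] level rot [-0.04 -0.02 -0.  ]
```

Contact came at TCP 55.7 mm, exactly 10 mm above the disc's contact, which is consistent with the ring lying on the disc. Releasing.

Request:
send_rows:
  steps:
    - [0,0,0.2,0,0,0,53]
    - [0,0,0.2,0,0,0,56]
    - [0,0,0.2,0,0,0,59]
    - [0,0,0.2,0,0,0,62]
    - [0,0,0,0,0,0,63]
    - [0,0,-15,0,0,0,63]
    - [0,0,-40,0,0,0,63]
    - [0,0,-60,0,0,0,63]

```text
t: 21.95
tcp_pos: [0.5265, -0.127, 0.1161]
eef_rot: [-0.647, -3.073, 0.001]
wrist_force: [1.3, -0.9, 0.4]
gripper_width: 0.0631
```

Request:
send_rows:
  steps:
    - [0,0,-10,0,0,0,63]
    - [0,0,-20,0,0,0,63]
    - [0,0,-20,0,0,0,63]
    - [0,0,-20,0,0,0,63]
    - [0,0,-20,0,0,0,63]
    - [0,0,-20,0,0,0,63]
    - [0,0,-20,0,0,0,63]
    - [0,0,-20,0,0,0,63]

```text
t: 22.62
tcp_pos: [0.5261, -0.1268, 0.1353]
eef_rot: [-0.646, -3.071, 0.0]
wrist_force: [-0.6, -0.4, -0.2]
gripper_width: 0.0626
```

```bash
python3 - <<'E'
from h import *
plan((.526,-.127,.06))
c=robot.camera("wrist");T=tool(robot.get_obs());cv2.imwrite("pics/w20.png",cv2.resize(c["image"][140:300,230:400],None,fx=4,fy=3.7,interpolation=cv2.INTER_CUBIC)[:,:,::-1])
s=robot.camera("side");cv2.imwrite("pics/s20.png",cv2.resize(s["image"][150:230,300:380],None,fx=6,fy=6,interpolation=cv2.INTER_CUBIC)[:,:,::-1])
a=np.linspace(0,2*np.pi,361)
for r,zz in ((.028,.054),(.028,.057),(.02,.054)):
    P=lambda t:(.526+r*np.cos(t),-.127+r*np.sin(t),zz)
    w=(np.array([proj(c,P(t),T) for t in a])-(230,140))*(4,3.7);v=(np.array([proj(s,P(t)) for t in a])-(300,150))*6
    print(r,zz,w.min(0).round(),w.max(0).round(),"side",v.min(0).round(),v.max(0).round())
E
```

```text
t 22.62 tcp [ 526.1 -126.8  135.3] w 62.6 F [-0.6 -0.4 -0.2] jaw 66.24 tilt [-2.9  0.5]
shift [-0.2 -0.2 75.3] level rot [-0.04 -0.17  0.  ]
0.028 0.054 [148. 283.] [532. 614.] side [152. 192.] [302. 274.]
0.028 0.057 [145. 288.] [534. 623.] side [152. 185.] [302. 267.]
0.02 0.054 [203. 333.] [477. 570.] side [173. 203.] [280. 262.]
```

View pics/w20.png

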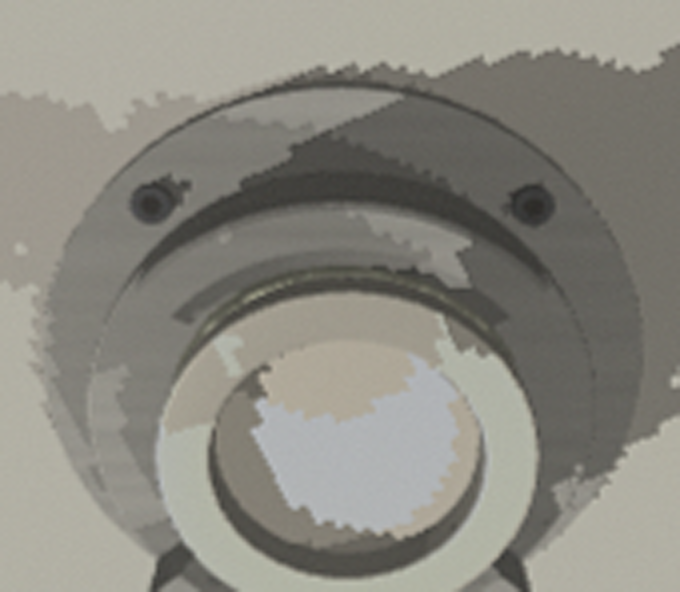

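View pics/s20.png

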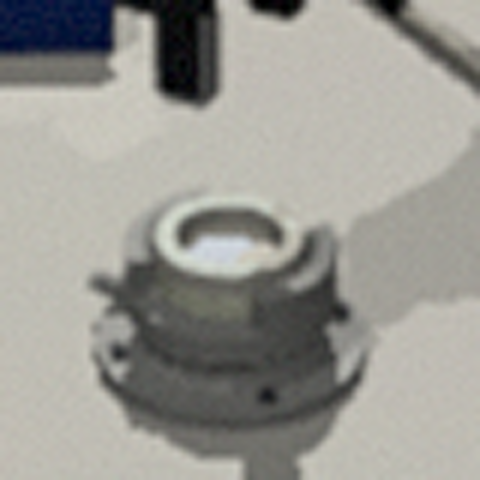

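All three checks agree. The ring's top matches 54 mm in both views, its width is 382 against 384 predicted, and the fingers are clear of the holder. Handing in.

```bash
python3 - <<'E'
from h import *
s=robot.camera("top");g=s["image"];cv2.imwrite("pics/t21.png",g[:,:,::-1])
print(robot.finish_job())
E
```

```text
the job is handed in; nothing more can be done
None
```

View pics/t21.png

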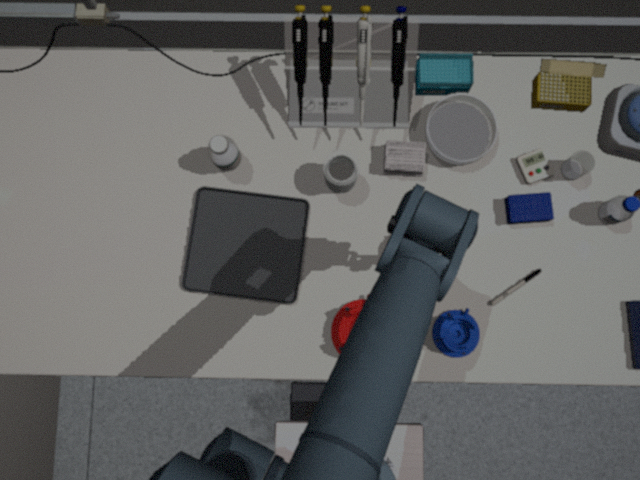

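The support grid, sintered disc and sealing ring are built up in the steel holder, and I handed the job in after about 23 s. The hand-in gives no verdict, so the results below are from my own checks.

- **Grid:** it sits level in the pocket and looks flush with the shoulder. It was let go about 6 mm above the pocket floor, already inside the pocket. Its width compared with the pocket mouth was 0.864, against 0.873 expected.
- **Disc:** it was lowered until it touched, at about 14 N, and then released. Its measured width and the side view both fit a top at 44 mm.
- **Ring:** it touched exactly 10 mm higher than the disc did. Both camera views fit a top at about 54 mm, level.
- **Surroundings:** the last top view shows the tray empty and the funnel and bottle standing where they were. The gripper is clear of everything.

**Where the checks disagreed:**
- **Sideways offset:** the wrist camera showed every held part about 0.7 mm off the jaw centre. I corrected for this on the disc and ring; the grid sits slightly to one side within its clearance.
- **Contact height:** the disc and ring touched about 2 mm higher than the grip height implied. The camera checks after release showed both fully seated.
- **Grid check:** one height check from the wrist picture was about 7 pixels off, probably because the arm was still moving. I relied on the width comparison instead.

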